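Put the specimen handful away: dishes, vial and forceps each to their own holder

ROBOT

A 6-joint arm with a two-finger parallel gripper is mounted at the origin on a cart in front of the work surface, level with it; the furniture and walls round the work are solid. World frame = base frame: x ahead of the robot, y to its left, z up, the work surface at z = 0. Lengths are in m, angles in rad, forces in N, time in s.
With the tool pointing down it reaches from about 0.35 to 0.925 m from the base axis. Payload 6.4 kg.
Tool frame: the origin (TCP) lies at the very end of the fingers, on their centre line; the grasp point (between the pads) lies 19 mm behind it; z points along the fingers, y is the direction in which the jaws open and shut (so a half turn about z gives the same grasp; the last joint's range is limited). The gripper opens to 94 mm and grips with 3 to 60 N. Pads are 16 mm wide; open, the fingers measure 119 mm over their backs; the gripper's body (75 mm by 177 mm) begins 78 mm behind the grasp point.
Start: joints at [-1.413, 0.245, 1.558, -0, 1.339, -0.174], TCP at [0.212, -0.615, 0.205] pointing down, gripper open.
Joint ranges: [-3.13, 3.13], [-1.02, 2.26], [0.13, 2.54], [-0.95, 4.09], [0.21, 2.88], [-2.74, 2.74]. Speed limits (rad/s): [2.57, 2.57, 3.14, 3.14, 3.14, 3.14].

INTERFACE

Orientations are given as a 3x3 rotation matrix whose columns are the frame's x, y, z axes.
In Python, from workcell import ctrl, eyes gives the robot as it stands.
- The arm moves only by the shell command python3 -m crank 'ROWS' [FORCE]. ROWS is JSON, a list of rows, each an object with "slide": the shift along the tool's x, y, z in cm, a list of three; "turn": the turn, a rotation vector about the tool's x, y, z in rad, a list of three; "claw": the opening in per cent of the stroke, from 0 (shut) to 100 (fully open). In form: [{"slide": [tx, ty, tz], "turn": [rx, ry, rz], "claw": claw}, ...]. A call has 1 to 5 rows; each row is the pose to reach, as a shift and turn from the pose commanded when the call began, along the tool's axes at that moment; what a row does not reach only later rows make up. A row lasts 1/10 s, in which the tool goes at most 50 mm and 8.59 degrees, less where a joint would pass 70% of its speed; a pose out of reach is approached as far as the arm can. A call with a gripper value outside its range is refused whole. The fingers move at their own pace and stop on an object; FORCE is the grip in N (left out, the last holds). Time passes only in rows, so rows that repeat a pose let the fingers close. It gives the time, the measured TCP pose, the force and the opening at its end, in the units of the state.
- ctrl.get_state(): the state, without advancing time (a new reading comes with each control period).
- eyes.camera(name): name is "scene" or "top"; returns (picture, depth): 480x640x3 uint8, red, green, blue; 480x640 float32, m along the optical axis (not along the pixel's ray), 0 where there is no reading.
- eyes.camera_params(name): a dict with "fx", "fy", "cx", "cy" (pixels), "cam_to_world" (4x4, takes a point from camera to world coordinates). Camera axes: x right, y down, z forward; pixel columns grow to the right and rows downward; lengths in m; the calibration is good to about 2 mm. A picture is of the moment at which its call begins. camera_params takes no time and is no camera call.
- ctrl.finish_job(): hands the job in, once; it reports no verdict.
The state is a dict: "clock": time; "q": joint angles; "qvel": joint speeds; "tau": joint torques, N m; "tcp_pos": TCP position; "tcp_rot": TCP orientation; "wrist_force": force on the tool from outside, world axes, zero at the start; "wrist_torque": the same for the moment, N m; "grip_width": opening from 0.0 (shut) to 1.0 (fully open).
Only numpy, scipy, OpenCV 4.12 (cv2) and the standard library are available. Lean on these libraries where they do the work, as an engineer would, in place of code of your own. Each camera call takes 0.05 s, during which the arm holds its last target. There are 200 camera calls.

TASK

Clear the microscopy samples to their storage places: stack the three lidded dishes squarely on the round grey coaster with the largest at the bottom and the smallest on top, so that each rests fully on the one below; stand the loose vial upright in a free bay of the white rack, down on its base; and lay the forceps flat and lengthwise in the middle of the steel instrument tray. Keep the dishes level all the way, as the specimens in them are loose, and do not disturb the dropper bottle and the eyepiece cap.

Things in the scene. Friction and masses are not known exactly. Their poses are not given: they have to be found in the camera images.
- dish_large: largest of three round lidded clear dishes with brown and grey rock chips on white filter paper; lid 68 mm in diameter, 18 mm high overall; the lid's skirt reaches down to 4.5 mm above the underside, the base below it is 63.6 mm in diameter; lid fixed on, flat top; 60 g. Starts upright on the table. Origin: centre of the underside, z up
- dish_medium: the same kind of dish, lid 50 mm in diameter, base 45.6 mm, 15 mm high overall, skirt down to 4.5 mm above the underside; 35 g. Starts upright on the table. Origin: centre of the underside, z up
- dish_small: the same kind of dish, lid 34 mm in diameter, base 29.6 mm, 12 mm high overall, skirt down to 4.5 mm above the underside; 20 g. Starts upright on the table. Origin: centre of the underside, z up
- vial: loose clear glass vial with white cap, 18 mm in diameter and 58 mm tall (the cap is the top 11 mm); about 15 g. Starts standing on the table. Origin: centre of the underside, z up
- forceps: slim steel forceps (tweezers) lying flat on the table, 125 mm long along its own y axis, 12 mm wide along its x (across the legs: grip here, at the middle), 10 mm high, tapering to thin tips, so one end may stand a few mm up; 18 g. Origin: middle of the underside, z up
- coaster_floor (a point): centre of the recess floor of the round grey dish coaster (fixed; 108 mm over all; recess 88 mm in diameter with its floor 5 mm above the table; the lip round it stands 9 mm above the table). z up
- rack_bay_mid (a point): floor centre of the middle bay of the white vial rack (fixed; 118 mm along this point's x, 44 mm wide; three square bays 34 by 34 mm, 37 mm apart along x; bay floor 8 mm above the table, rails and dividers up to 35 mm, end cheeks 40 mm). The bay at +x already holds a vial that stays there (top at 66 mm); this bay and the one at -x are free. z up
- tray_floor (a point): centre of the inner floor of the shallow rectangular stainless steel instrument tray (fixed; 152 mm long along this point's x axis, 80 mm wide, inside 146 mm by 74 mm; floor 3 mm above the table, rim 13 mm above the table). z up
- eyecap: bystander: black eyepiece dust cap, 35 mm in diameter, 14 mm high, loose on the table; leave alone. Origin: centre of the underside.
- dropper: bystander: small dropper bottle with white label and black dropper top, 33 mm wide, 98 mm tall, loose, standing behind the holders; leave alone. Origin: centre of the underside

How it is judged:
At the end, for the whole second after the job is handed in: Dishes stacked level: large flat in the coaster within 11 mm of its centre, medium on it within 10 mm, small on that within 9 mm (centres); vial upright on the floor of a free rack bay; forceps flat on the tray floor, lengthwise (0.3 rad), centred within 11 mm along and 18 mm across; all at rest (horizontal distance between dish_large and coaster_floor below 0.011 m and z of dish_large in the frame of coaster_floor between -0.002 and 0.002 m and horizontal distance between dish_medium and dish_large below 0.01 m and z of dish_medium in the frame of dish_large between 0.016 and 0.0205 m and horizontal distance between dish_small and dish_medium below 0.009 m and z of dish_small in the frame of dish_medium between 0.013 and 0.0175 m and angle between each of dish_large, dish_medium, dish_small's own z axis and vertical below 0.06 rad and ((x of vial in the frame of rack_bay_mid between -0.0105 and 0.0105 m and y of vial in the frame of rack_bay_mid between -0.0105 and 0.0105 m and z of vial in the frame of rack_bay_mid between -0.002 and 0.003 m) or (x of vial in the frame of rack_bay_mid between -0.0475 and -0.0265 m and y of vial in the frame of rack_bay_mid between -0.0105 and 0.0105 m and z of vial in the frame of rack_bay_mid between -0.002 and 0.003 m)) and angle between vial's own z axis and vertical below 0.08 rad and x of forceps in the frame of tray_floor between -0.0115 and 0.0115 m and y of forceps in the frame of tray_floor between -0.018 and 0.018 m and z of forceps in the frame of tray_floor between -0.002 and 0.005 m and angle between forceps's own z axis and vertical below 0.15 rad and angle between the y axis of forceps and the x axis of tray_floor, either way round below 0.3 rad and linear speed of each of dish_large, dish_medium, dish_small, vial, forceps below 0.02 m/s); the robot touches nothing.
It fails at once if a dish is tipped by more than 0.35 rad (angle between any of dish_large, dish_medium, dish_small's own z axis and vertical above 0.35 rad).
It fails at once if the eyepiece cap is pushed more than 15 mm or the dropper bottle is moved more than 15 mm or tipped (distance of any of eyecap, dropper from where it was at the start of the episode above 0.015 m or angle between dropper's own z axis and vertical above 0.3 rad).
It also fails if it takes over 144 s, if anything falls off the work surface, if the arm or the gripper's body presses on something with over 40 N, if the wrist force passes 120 N, or if a joint passes its speed limit or range.

## Working session

There is one attempt and no reset: what is moved stays moved. The work goes in short steps, Python scripts to look and compute and a shell command to move; the robot and the scene stay as the last step left them, time stands still between calls to the robot, and variables do not carry over. Pictures are saved under pics/ and viewed, about 12 in all and at most 16, crops included, and the job is handed in when it is done.

```bash
ls; mkdir -p pics; python3 - <<'E'
from workcell import ctrl, eyes
import cv2,numpy as np
for n in("top","scene"):
    p,d=eyes.camera(n); cv2.imwrite(f"pics/{n}0.png",p[:,:,::-1]); np.savez(f"{n}0.npz",p=p,d=d)
    print(n,eyes.camera_params(n))
s=ctrl.get_state();print(s['tcp_pos'],s['tcp_rot'],s['clock'],s['grip_width'])
E
```

```text
pics
top {'fx': 461.40935596798977, 'fy': 461.40935596798977, 'cx': 317.607087311677, 'cy': 231.66231683293861, 'cam_to_world': array([[-0.01539438, -0.99161956,  0.12827182,  0.373042  ],
       [-0.99982897,  0.01395137, -0.01214058,  0.01251254],
       [ 0.01024927, -0.12843678, -0.99166473,  1.11563628],
       [ 0.        ,  0.        ,  0.        ,  1.        ]])}
scene {'fx': 515.971106325496, 'fy': 515.971106325496, 'cx': 319.6951699881218, 'cy': 238.0865332212324, 'cam_to_world': array([[-0.61133744, -0.5554033 ,  0.56373195, -0.07484368],
       [-0.79135376,  0.43361235, -0.43097513,  0.44187666],
       [-0.00507613, -0.70958262, -0.70460395,  0.79075945],
       [ 0.        ,  0.        ,  0.        ,  1.        ]])}
[ 0.21164555 -0.61399888  0.20448045] [[ 9.45452923e-01  3.25758623e-01 -2.98856344e-04]
 [ 3.25758642e-01 -9.45451405e-01  1.71675152e-03]
 [ 2.76692461e-04 -1.72046278e-03 -9.99998482e-01]] 0.1 1.0016707137679486
```

View pics/top0.png

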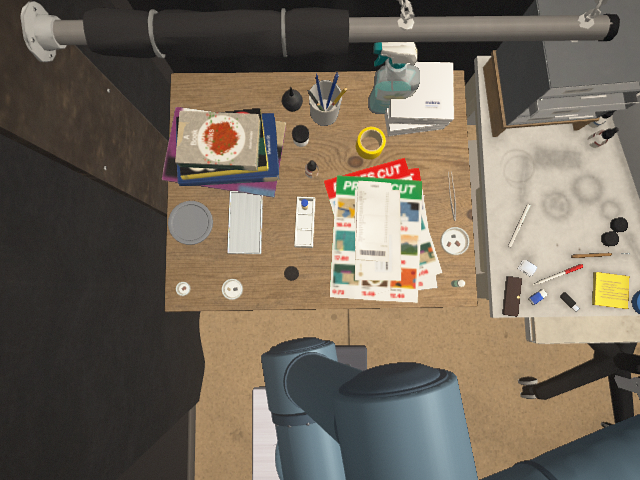

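View pics/scene0.png

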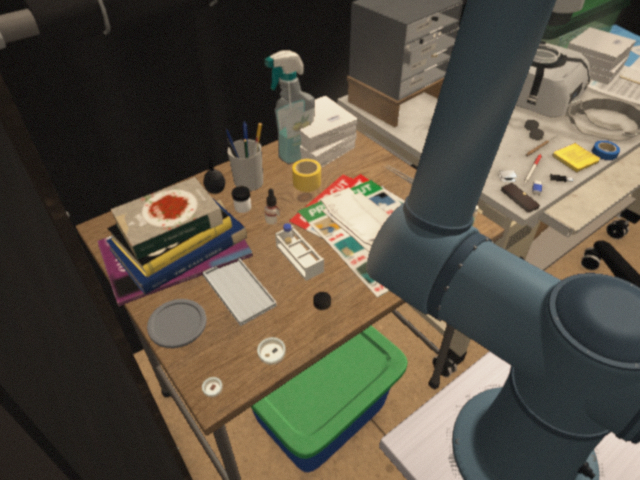

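The top view shows the large dish at (455,240), vial (459,283), forceps (452,196), medium dish (232,289), small dish (183,288), coaster (191,222), tray (245,222), rack (305,222) with its vial at the far end, cap (291,273) and dropper (312,168). The scene view agrees; the arm hides the right-hand objects there. Next I'll make masks and check the depth of the surroundings.

```bash
cat > h.py <<'E'
import numpy as np,cv2
from workcell import ctrl,eyes
def ray(name,uv,z):
    c=eyes.camera_params(name);T=c['cam_to_world']
    d=T[:3,:3]@np.array([(uv[0]-c['cx'])/c['fx'],(uv[1]-c['cy'])/c['fy'],1.])
    return (T[:3,3]+d*(z-T[2,3])/d[2])[:3]
def world(name,d):
    c=eyes.camera_params(name);T=c['cam_to_world'];v,u=np.mgrid[:480,:640]
    P=np.stack([(u-c['cx'])/c['fx']*d,(v-c['cy'])/c['fy']*d,d],-1)
    return P@T[:3,:3].T+T[:3,3]
def go(x,y,z,yaw=None):
    "shift in tool axes, cm; yaw = wanted angle of tool x axis in world"
    s=ctrl.get_state();R=s['tcp_rot'];a=np.arctan2(R[1,0],R[0,0])
    print('slide',np.round(R.T@(np.array([x,y,z])-s['tcp_pos'])*100,1),'turnz',None if yaw is None else round(a-yaw,3))
E
python3 - <<'E'
from h import *
f=np.load('top0.npz');p,d=f['p'],f['d'];W=world('top',d)
hsv=cv2.cvtColor(p,cv2.COLOR_RGB2HSV)
for n,u,v in[('large',455,240),('med',232,289),('small',183,288),('vial',459,283),('forc',452,196),('coast',191,222),('tray',245,222),('rack',305,222),('cap',291,273),('drop',312,168),('book',225,140),('bookfront',230,189),('bookfl',180,185),('wallL',140,222),('wallL2',150,290),('wallL3',150,180),('flyer',380,250),('lab',450,90),('table',420,300),('purple',172,180)]:
    print(n,(u,v),np.round(W[v,u],3),hsv[v,u], np.round(ray('top',(u,v),0.01)[:2],3))
big=np.hstack([cv2.resize(p[180:310,160:330],None,fx=2.8,fy=2.8,interpolation=cv2.INTER_CUBIC),cv2.resize(p[165:295,420:485],None,fx=2.8,fy=2.8,interpolation=cv2.INTER_CUBIC)])
cv2.imwrite('pics/crop.png',big[:,:,::-1])
# wood mask
wood=(hsv[:,:,0]>5)&(hsv[:,:,0]<22)&(hsv[:,:,1]>70)
m=(~wood).astype(np.uint8)
n,l,st,c=cv2.connectedComponentsWithStats(m[180:310,165:475],connectivity=4)
for i in range(1,n):
    if st[i,4]>20: print(st[i]+[165,180,0,0,0],np.round(c[i]+[165,180],1))
E
```

```text
large (455, 240) [ 0.49  -0.33   0.019] [ 28  13 247] [ 0.491 -0.333]
med (232, 289) [0.382 0.203 0.015] [ 23  16 248] [0.382 0.204]
small (183, 288) [0.386 0.321 0.007] [  9  95 145] [0.386 0.32 ]
vial (459, 283) [ 0.387 -0.321  0.06 ] [ 20  29 235] [ 0.388 -0.337]
forc (452, 196) [ 0.601 -0.334  0.002] [ 16 105 173] [ 0.599 -0.331]
coast (191, 222) [0.544 0.305 0.009] [ 25  11 140] [0.544 0.304]
tray (245, 222) [0.543 0.175 0.006] [ 25  13 212] [0.542 0.174]
rack (305, 222) [0.54  0.029 0.008] [ 23  18 242] [0.54  0.029]
cap (291, 273) [0.417 0.064 0.016] [18 51 60] [0.417 0.064]
drop (312, 168) [0.657 0.01  0.074] [12 27 48] [0.674 0.01 ]
book (225, 140) [0.71  0.203 0.123] [  8 209 172] [0.748 0.225]
bookfront (230, 189) [0.623 0.21  0.016] [164 116 132] [0.624 0.211]
bookfl (180, 185) [0.628 0.324 0.041] [108  93  63] [0.636 0.333]
wallL (140, 222) [ 0.556  0.453 -0.058] [13 34 52] [0.546 0.427]
wallL2 (150, 290) [ 0.383  0.433 -0.091] [15 32 48] [0.382 0.398]
wallL3 (150, 180) [0.642 0.397 0.037] [17 72 67] [0.649 0.406]
flyer (380, 250) [ 0.468 -0.148  0.026] [ 20  33 238] [ 0.469 -0.151]
lab (450, 90) [ 0.832 -0.313  0.097] [ 20  15 248] [ 0.872 -0.341]
table (420, 300) [ 0.349 -0.244  0.001] [ 16 111 180] [ 0.349 -0.242]
purple (172, 180) [0.648 0.352 0.013] [163 125 137] [0.648 0.353]
[ 165  180  112   74 3136] [241.3 210.4]
[  324   180   119   123 10707] [380.1 238.8]
[449 180   7  41 106] [452.6 201.8]
[470 180   5  70 181] [472.9 205.6]
[294 196  21  52 942] [304.4 222.3]
[ 168  201   45   44 1568] [190.  222.4]
[165 202   2  67  91] [165.3 230.7]
[441 227  29  28 616] [454.8 240.5]
[285 267  14  14 152] [291.2 273.1]
[222 279  21  21 353] [231.9 288.8]
[451 280  14   7  90] [457.8 283. ]
[176 282  15  14 157] [182.5 288.3]
```

View pics/crop.png

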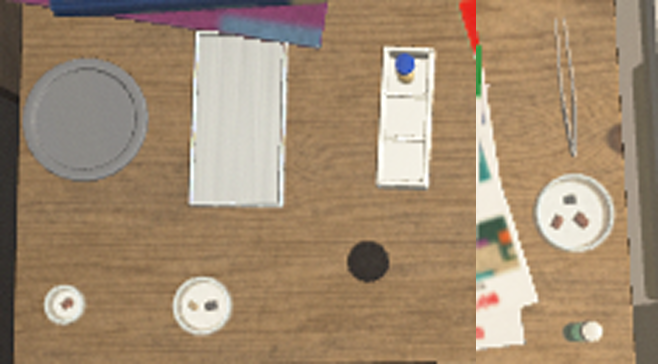

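The crop confirms the layout: the large dish is about 28 px wide and the vial cap is at about (462,283). The forceps run from (449,171) to (454,220), tips toward the robot, and the two front rack bays are free. Next I'll check the wall, bench and book clearances, and refine the positions.

```bash
python3 - <<'E'
from h import *
for n in('top','scene'):
    d=np.load(n+'0.npz')['d'];W=world(n,d);ok=d>0
    X,Y,Z=W[...,0],W[...,1],W[...,2]
    for xa,xb in((.33,.43),(.45,.52),(.52,.58),(.58,.62),(.62,.65)):
        for za,zb in((.02,.09),(.09,.3),(.3,.7)):
            k=ok&(X>xa)&(X<xb)&(Z>za)&(Z<zb)&(Y>.36); j=ok&(X>xa)&(X<xb)&(Z>za)&(Z<zb)&(Y<-.3)
            print(n,xa,za,'left minY',np.round(np.percentile(Y[k],2),3) if k.sum()>20 else None,'right maxY',np.round(np.percentile(Y[j],98),3) if j.sum()>20 else None)
    k=ok&(Z>.09)&(Y>.15)&(Y<.38)&(X<.8)&(X>.45);print('books minX',np.percentile(X[k],[0,1,3]),Z[k].max())
W=world('top',np.load('top0.npz')['d']);print([np.round(W[v,u],3) for u,v in((474,240),(485,240),(500,240),(485,283),(474,300))])
p=np.load('top0.npz')['p'];hsv=cv2.cvtColor(p,cv2.COLOR_RGB2HSV)
R=lambda u,v,z:np.round(ray('top',(u,v),z)[:2],4)
print('large',R(454.8,240.5,.012),'med',R(231.9,288.8,.01),'small',R(182.5,288.3,.008))
print('coaster',R(190.0,222.4,.008),'cap',R(291.2,273.1,.01))
s=hsv[275:292,448:472];w=((s[...,1]<70)&(s[...,2]>190)).astype(np.uint8);M=cv2.moments(w,True);u,v=M['m10']/M['m00']+448,M['m01']/M['m00']+275;print('vial',u,v,M['m00'],R(u,v,.055))
# rack & tray: white-ish, minAreaRect
for nm,(a,b,c,e),z,th in(('rack',(185,255,285,325),.034,215),('tray',(180,262,220,272),.012,150)):
    s=hsv[a:b,c:e];m=((s[...,1]<45)&(s[...,2]>th)).astype(np.uint8)
    m=cv2.morphologyEx(m,cv2.MORPH_OPEN,np.ones((3,3),np.uint8))
    ct=max(cv2.findContours(m,0,1)[0],key=cv2.contourArea)
    box=cv2.boxPoints(cv2.minAreaRect(ct))+[c,a];print(nm,[R(*q,z) for q in box],R(*box.mean(0),z))
s=hsv[168:224,443:460];m=(s[...,1]<75)
v,u=np.nonzero(m);print('forc',len(u),v.min()+168,v.max()+168,R(u.mean()+443,v.mean()+168,.006));l=cv2.fitLine(np.c_[u,v].astype(np.float32),2,0,.01,.01).ravel();q=l[2:]+[443,168];
for vv in(v.min()+168,v.max()+168): print(vv,R(q[0]+l[0]/l[1]*(vv-q[1]),vv,.006))
E
```

```text
top 0.33 0.02 left minY 0.432 right maxY -0.403
top 0.33 0.09 left minY 0.433 right maxY None
top 0.33 0.3 left minY 0.434 right maxY None
top 0.45 0.02 left minY 0.447 right maxY -0.321
top 0.45 0.09 left minY 0.447 right maxY None
top 0.45 0.3 left minY 0.447 right maxY None
top 0.52 0.02 left minY 0.453 right maxY -0.404
top 0.52 0.09 left minY 0.453 right maxY None
top 0.52 0.3 left minY 0.453 right maxY None
top 0.58 0.02 left minY 0.395 right maxY -0.405
top 0.58 0.09 left minY 0.395 right maxY None
top 0.58 0.3 left minY 0.395 right maxY None
top 0.62 0.02 left minY 0.395 right maxY -0.405
top 0.62 0.09 left minY 0.395 right maxY None
top 0.62 0.3 left minY 0.395 right maxY None
books minX [0.64907045 0.65397176 0.65968511] 0.5349179426890793
scene 0.33 0.02 left minY None right maxY -0.402
scene 0.33 0.09 left minY None right maxY None
scene 0.33 0.3 left minY None right maxY None
scene 0.45 0.02 left minY None right maxY -0.513
scene 0.45 0.09 left minY None right maxY -0.777
scene 0.45 0.3 left minY None right maxY None
scene 0.52 0.02 left minY 0.396 right maxY -0.634
scen
[... 400 characters left out ...]
[0.64507936 0.64863053 0.65111823] 0.529654981659359
[array([ 0.544, -0.559, -0.498]), array([ 0.489, -0.403,  0.018]), array([0.373, 0.013, 1.116]), array([ 0.387, -0.407, -0.011]), array([ 0.347, -0.374,  0.   ])]
large [ 0.4896 -0.3318] med [0.3822 0.2045] small [0.3852 0.322 ]
coaster [0.5433 0.3074] cap [0.4172 0.0635]
vial 461.2439024390244 283.0 41.0 [ 0.387  -0.3279]
rack [array([0.4822, 0.055 ]), array([0.5895, 0.0487]), array([0.5868, 0.0063]), array([0.4795, 0.0131])] [0.5341 0.0308]
tray [array([0.4686, 0.217 ]), array([0.6154, 0.2125]), array([0.6109, 0.131 ]), array([0.4641, 0.1369])] [0.5391 0.1744]
forc 127 171 220 [ 0.5957 -0.3331]
171 [ 0.6633 -0.3297]
220 [ 0.5406 -0.3358]
```

Key findings: there is a wall at y≈0.395 from x≈0.52, and books (z 0.12) start at x≈0.65. At the coaster I'll therefore put the jaws along x (tool yaw 1.57). Beside the flyers I'll grip the large dish diagonally (yaw 2.27).

```bash

python3 -m crank '[{"slide":[17.7,-8.8,0],"turn":[0,0,-0.7],"claw":85},{"slide":[17.7,-8.8,0],"turn":[0,0,-0.7],"claw":85},{"slide":[17.7,-8.8,0],"turn":[0,0,-0.7],"claw":85},{"slide":[17.7,-8.8,0],"turn":[0,0,-0.7],"claw":85},{"slide":[17.7,-8.8,0],"turn":[0,0,-0.7],"claw":85}]' 15
python3 -c "
from h import *
go(.4895,-.332,.1,2.27)
s=ctrl.get_state();print(s['tcp_pos'],s['q'],s['tcp_rot'][:,2],s['grip_width'])"
```

```text
clock: 0.6
tcp_pos: [0.3536, -0.4696, 0.2049]
tcp_rot: [[0.504, 0.864, 0.0], [0.864, -0.504, 0.002], [0.002, -0.001, -1.0]]
wrist_force: [-0.5, -0.6, 0.4]
grip_width: 0.846
slide [18.7  4.8 10.5] turnz -1.227
[ 0.3535648  -0.46955259  0.20493326] [-1.11872084e+00  1.02683147e-01  1.72046253e+00  1.21736059e-03
  1.32007461e+00 -5.90826412e-01] [ 3.49904850e-04  1.97911485e-03 -9.99997980e-01] 0.8459242572532794
```

```bash

python3 -m crank '[{"slide":[18.7,4.8,5],"turn":[0,0,-0.7],"claw":85},{"slide":[18.7,4.8,5],"turn":[0,0,-0.7],"claw":85},{"slide":[18.7,4.8,5],"turn":[0,0,-0.7],"claw":85},{"slide":[18.7,4.8,5],"turn":[0,0,-0.7],"claw":85},{"slide":[18.7,4.8,5],"turn":[0,0,-0.7],"claw":85}]'
python3 -m crank '[{"slide":[0,0,0],"turn":[0,0,-0.53],"claw":85},{"slide":[0,0,0],"turn":[0,0,-0.53],"claw":85},{"slide":[0,0,0],"turn":[0,0,-0.53],"claw":85},{"slide":[0,0,0],"turn":[0,0,-0.53],"claw":85},{"slide":[0,0,0],"turn":[0,0,-0.53],"claw":85}]'
python3 -c "
from h import *
go(.4895,-.332,.008,2.27)
p,d=eyes.camera('scene');cv2.imwrite('pics/s1.png',p[:,:,::-1])"
```

```text
clock: 1.1
tcp_pos: [0.4894, -0.3326, 0.1527]
tcp_rot: [[-0.171, 0.985, -0.003], [0.985, 0.171, 0.004], [0.005, -0.002, -1.0]]
wrist_force: [-0.5, -0.7, -0.4]
grip_width: 0.851
clock: 1.6
tcp_pos: [0.4874, -0.3376, 0.155]
tcp_rot: [[-0.637, 0.771, -0.001], [0.771, 0.637, 0.001], [0.001, -0.0, -1.0]]
wrist_force: [0.5, 0.4, -0.2]
grip_width: 0.852
slide [ 0.3  0.5 14.7] turnz -0.008
```

View pics/s1.png

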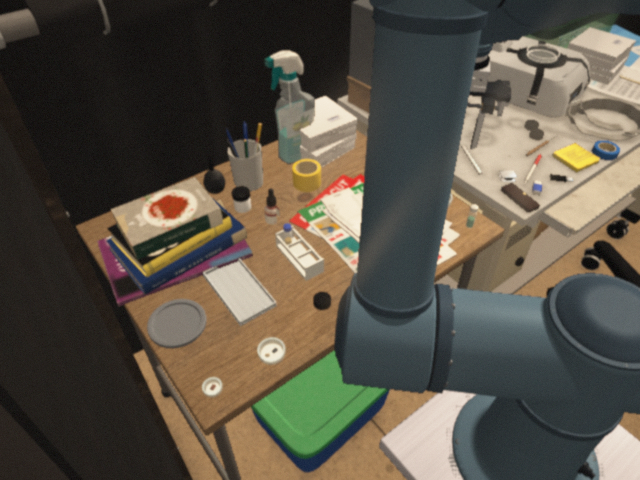

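The arm hides the gripper in this view; the vial is at (473,212) and nothing has been disturbed. I'll descend in two stages.

```bash

python3 -m crank '[{"slide":[0,0,9],"turn":[0,0,0],"claw":85},{"slide":[0,0,9],"turn":[0,0,0],"claw":85},{"slide":[0,0,9],"turn":[0,0,0],"claw":85},{"slide":[0,0,9],"turn":[0,0,0],"claw":85},{"slide":[0,0,9],"turn":[0,0,0],"claw":85}]'
python3 -c "
from h import *
go(.4895,-.332,.008,2.27)
p,d=eyes.camera('top');cv2.imwrite('pics/t1.png',cv2.resize(p[165:325,400:500],None,fx=4,fy=4)[:,:,::-1])"
```

```text
clock: 2.15
tcp_pos: [0.489, -0.3393, 0.0682]
tcp_rot: [[-0.637, 0.771, 0.003], [0.771, 0.637, -0.003], [-0.004, 0.0, -1.0]]
wrist_force: [-0.3, -0.5, -0.5]
grip_width: 0.854
slide [0.6 0.5 6. ] turnz -0.009
```

View pics/t1.png

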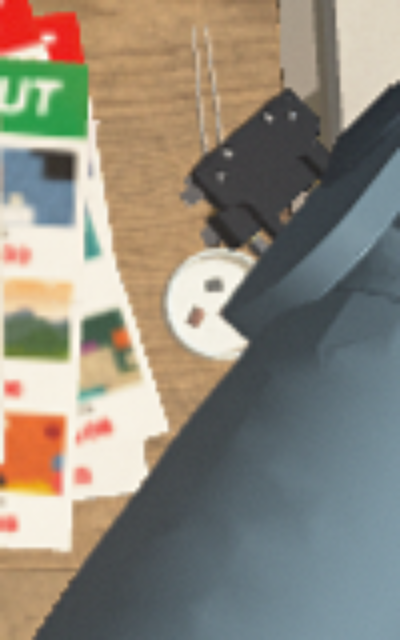

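The dish sits under the diagonal jaws, with its left rim at about (165,305) in the crop, and the fingers clear the flyers. I'll correct the offset, go down and close.

```bash

python3 -m crank '[{"slide":[0.6,0.5,0],"turn":[0,0,0],"claw":85},{"slide":[0.6,0.5,0],"turn":[0,0,0],"claw":85},{"slide":[0.6,0.5,3],"turn":[0,0,0],"claw":85},{"slide":[0.6,0.5,6],"turn":[0,0,0],"claw":85},{"slide":[0.6,0.5,6],"turn":[0,0,0],"claw":85}]'
python3 -m crank '[{"slide":[0,0,0],"turn":[0,0,0],"claw":85},{"slide":[0,0,0],"turn":[0,0,0],"claw":85}]'
python3 -c "
from h import *
go(.4895,-.332,.008,2.27)"
```

```text
clock: 2.7
tcp_pos: [0.4853, -0.3275, 0.002]
tcp_rot: [[-0.637, 0.771, -0.005], [0.771, 0.637, 0.005], [0.007, -0.001, -1.0]]
wrist_force: [-1.3, -0.1, -0.2]
grip_width: 0.851
clock: 2.9
tcp_pos: [0.4887, -0.331, 0.0074]
tcp_rot: [[-0.637, 0.771, 0.002], [0.771, 0.637, -0.002], [-0.003, 0.0, -1.0]]
wrist_force: [0.3, 0.2, 0.4]
grip_width: 0.849
slide [-0.1 -0.  -0.1] turnz -0.008
```

```bash

python3 -m crank '[{"slide":[0,0,0],"turn":[0,0,0],"claw":60},{"slide":[0,0,0],"turn":[0,0,0],"claw":60},{"slide":[0,0,0],"turn":[0,0,0],"claw":60},{"slide":[0,0,0],"turn":[0,0,0],"claw":60},{"slide":[0,0,0],"turn":[0,0,0],"claw":60}]' 15
python3 -m crank '[{"slide":[0,0,0],"turn":[0,0,0],"claw":60},{"slide":[0,0,-1],"turn":[0,0,0],"claw":60},{"slide":[0,0,-3],"turn":[0,0,0],"claw":60},{"slide":[0,0,-6],"turn":[0,0,0],"claw":60},{"slide":[0,0,-9],"turn":[0,0,0],"claw":60}]'
python3 -c "
from h import *
go(.543,.307,.15,1.57)"
```

```text
clock: 3.4
tcp_pos: [0.4885, -0.3307, 0.0069]
tcp_rot: [[-0.637, 0.771, 0.002], [0.771, 0.637, -0.001], [-0.002, 0.0, -1.0]]
wrist_force: [-0.4, 0.7, 6.4]
grip_width: 0.718
clock: 3.9
tcp_pos: [0.487, -0.3295, 0.0962]
tcp_rot: [[-0.637, 0.771, -0.001], [0.771, 0.637, 0.001], [0.002, -0.0, -1.0]]
wrist_force: [0.4, -0.8, -1.2]
grip_width: 0.719
slide [45.5 44.9 -5.3] turnz 0.692
```

```bash

python3 -m crank '[{"slide":[1,1,-2],"turn":[0,0,0],"claw":60},{"slide":[4,4,-5],"turn":[0,0,0],"claw":60},{"slide":[7,7,-5],"turn":[0,0,0],"claw":60},{"slide":[10,10,-5],"turn":[0,0,0],"claw":60},{"slide":[13,13,-5],"turn":[0,0,0],"claw":60}]'
python3 -m crank '[{"slide":[3,3,0],"turn":[0,0,0],"claw":60},{"slide":[6,6,0],"turn":[0,0,0],"claw":60},{"slide":[9,9,0],"turn":[0,0,0],"claw":60},{"slide":[12,12,0],"turn":[0,0,0],"claw":60},{"slide":[15,15,0],"turn":[0,0,0],"claw":60}]'
python3 -m crank '[{"slide":[3,3,0],"turn":[0,0,0],"claw":60},{"slide":[6,6,0],"turn":[0,0,0],"claw":60},{"slide":[9,8.5,0],"turn":[0,0,0],"claw":60},{"slide":[11,10.5,0],"turn":[0,0,0],"claw":60},{"slide":[12,11.5,0],"turn":[0,0,0],"claw":60}]'
python3 -m crank '[{"slide":[0,0,0],"turn":[0,0,0.1],"claw":60},{"slide":[0,0,0],"turn":[0,0,0.24],"claw":60},{"slide":[0,0,0],"turn":[0,0,0.38],"claw":60},{"slide":[0,0,0],"turn":[0,0,0.52],"claw":60},{"slide":[0,0,0],"turn":[0,0,0.62],"claw":60}]'
python3 -m crank '[{"slide":[0,0,0],"turn":[0,0,0.07],"claw":60},{"slide":[0,0,0],"turn":[0,0,0.07],"claw":60},{"slide":[0,0,0],"turn":[0,0,0.07],"claw":60}]'
python3 -c "
from h import *
go(.543,.307,.05,1.57)
p,d=eyes.camera('scene');cv2.imwrite('pics/s2.png',p[:,:,::-1])"
```

```text
clock: 4.4
tcp_pos: [0.5047, -0.1455, 0.1461]
tcp_rot: [[-0.637, 0.771, 0.001], [0.771, 0.637, -0.0], [-0.001, 0.0, -1.0]]
wrist_force: [0.9, -0.4, -1.2]
grip_width: 0.724
clock: 4.9
tcp_pos: [0.5246, 0.0658, 0.1458]
tcp_rot: [[-0.637, 0.771, 0.0], [0.771, 0.637, -0.0], [-0.0, 0.0, -1.0]]
wrist_force: [0.1, -1.0, -0.4]
grip_width: 0.718
clock: 5.4
tcp_pos: [0.5366, 0.2319, 0.1456]
tcp_rot: [[-0.639, 0.769, -0.0], [0.769, 0.639, -0.0], [0.0, -0.0, -1.0]]
wrist_force: [0.1, -0.1, 0.1]
grip_width: 0.721
clock: 5.9
tcp_pos: [0.5371, 0.2291, 0.1455]
tcp_rot: [[-0.065, 0.998, -0.0], [0.998, 0.065, -0.0], [-0.0, -0.0, -1.0]]
wrist_force: [-0.1, -0.5, -1.4]
grip_width: 0.721
clock: 6.2
tcp_pos: [0.5371, 0.2294, 0.1455]
tcp_rot: [[-0.002, 1.0, -0.0], [1.0, 0.002, -0.0], [-0.0, -0.0, -1.0]]
wrist_force: [0.2, -0.7, -1.9]
grip_width: 0.719
slide [7.8 0.6 9.5] turnz 0.003
```

View pics/s2.png

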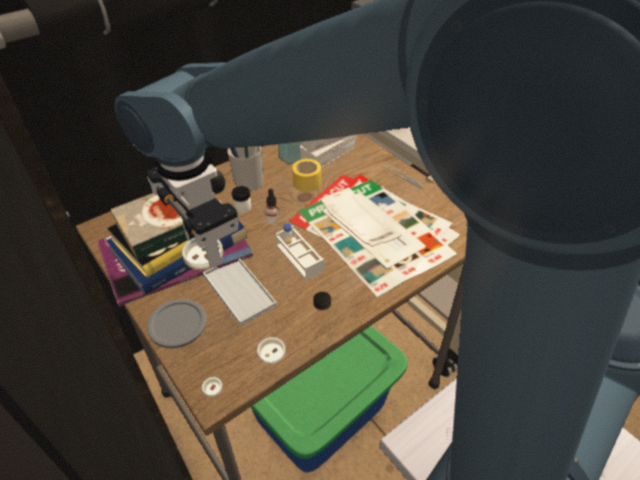

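The dish is held level over the tray at about (203,252), and the coaster at (177,323) is free. I'll move over it and lower.

```bash

python3 -m crank '[{"slide":[2,0.2,0],"turn":[0,0,0],"claw":60},{"slide":[5,0.4,0],"turn":[0,0,0],"claw":60},{"slide":[7.8,0.6,2],"turn":[0,0,0],"claw":60},{"slide":[7.8,0.6,5],"turn":[0,0,0],"claw":60},{"slide":[7.8,0.6,8],"turn":[0,0,0],"claw":60}]'
python3 -m crank '[{"slide":[0,0,1],"turn":[0,0,0],"claw":60},{"slide":[0,0,1.5],"turn":[0,0,0],"claw":60},{"slide":[0,0,1.5],"turn":[0,0,0],"claw":60},{"slide":[0,0,1.5],"turn":[0,0,0],"claw":60}]'
python3 -c "
from h import *
go(.543,.307,.012,1.57)
print('coaster scene',ray('scene',(177,323),.008))"
```

```text
clock: 6.75
tcp_pos: [0.5434, 0.3088, 0.0651]
tcp_rot: [[-0.003, 1.0, 0.001], [1.0, 0.003, 0.0], [0.0, 0.001, -1.0]]
wrist_force: [0.1, -0.3, -0.6]
grip_width: 0.713
clock: 7.15
tcp_pos: [0.5443, 0.3082, 0.0522]
tcp_rot: [[-0.001, 1.0, 0.003], [1.0, 0.001, 0.001], [0.001, 0.003, -1.0]]
wrist_force: [0.3, -0.2, -0.9]
grip_width: 0.72
slide [-0.1 -0.1  4. ] turnz 0.002
coaster scene [0.5374432  0.30750408 0.008     ]
```

```bash

python3 -m crank '[{"slide":[-0.1,-0.3,1.5],"turn":[0,0,0],"claw":60},{"slide":[-0.1,-0.3,3],"turn":[0,0,0],"claw":60},{"slide":[-0.1,-0.3,3.6],"turn":[0,0,0],"claw":60},{"slide":[-0.1,-0.3,4.0],"turn":[0,0,0],"claw":60},{"slide":[-0.1,-0.3,4.0],"turn":[0,0,0],"claw":60}]'
python3 -m crank '[{"slide":[0,0,0],"turn":[0,0,0],"claw":60},{"slide":[0,0,0],"turn":[0,0,0],"claw":60},{"slide":[0,0,0],"turn":[0,0,0],"claw":60}]'
```

```text
clock: 7.65
tcp_pos: [0.5388, 0.3067, 0.0106]
tcp_rot: [[-0.001, 1.0, -0.004], [1.0, 0.001, -0.001], [-0.001, -0.004, -1.0]]
wrist_force: [-4.6, -2.1, 7.5]
grip_width: 0.716
clock: 7.95
tcp_pos: [0.5388, 0.3067, 0.0107]
tcp_rot: [[-0.001, 1.0, -0.004], [1.0, 0.001, -0.001], [-0.001, -0.004, -1.0]]
wrist_force: [-5.6, -1.3, 8.3]
grip_width: 0.72
```

```bash

python3 -m crank '[{"slide":[0,0,-0.1],"turn":[0,0,0],"claw":85},{"slide":[0,0,-0.1],"turn":[0,0,0],"claw":85},{"slide":[0,0,-0.1],"turn":[0,0,0],"claw":85},{"slide":[0,0,-1],"turn":[0,0,0],"claw":85},{"slide":[0,0,-4],"turn":[0,0,0],"claw":85}]'
python3 -m crank '[{"slide":[-3,0,-2],"turn":[0,0,0],"claw":70},{"slide":[-7,-4,-3],"turn":[0,0,0],"claw":70},{"slide":[-10,-8,-3],"turn":[0,0,0],"claw":70},{"slide":[-10,-12,-3],"turn":[0,0,0],"claw":70},{"slide":[-10,-15.7,-3],"turn":[0,0,0],"claw":70}]'
python3 -m crank '[{"slide":[0,0,0],"turn":[0,0,0],"claw":70},{"slide":[0,0,0],"turn":[0,0,0],"claw":70}]'
python3 -c "
from h import *
go(.382,.2045,.03,1.57)
p,d=eyes.camera('scene');cv2.imwrite('pics/s3.png',p[:,:,::-1])
p,d=eyes.camera('top');cv2.imwrite('pics/t3.png',cv2.resize(p[180:310,150:310],None,fx=4,fy=4)[:,:,::-1])"
```

```text
clock: 8.45
tcp_pos: [0.5375, 0.306, 0.0479]
tcp_rot: [[-0.001, 1.0, -0.006], [1.0, 0.001, -0.002], [-0.002, -0.006, -1.0]]
wrist_force: [0.4, -0.3, -0.3]
grip_width: 0.852
clock: 8.95
tcp_pos: [0.3813, 0.2058, 0.0806]
tcp_rot: [[0.001, 1.0, 0.0], [1.0, -0.001, 0.0], [0.0, 0.0, -1.0]]
wrist_force: [-0.0, 0.9, 0.2]
grip_width: 0.7
clock: 9.15
tcp_pos: [0.3836, 0.207, 0.0813]
tcp_rot: [[-0.001, 1.0, 0.002], [1.0, 0.001, 0.0], [0.0, 0.002, -1.0]]
wrist_force: [-0.3, -0.4, 0.7]
grip_width: 0.697
slide [-0.3 -0.2  5.1] turnz 0.002
```

View pics/t3.png

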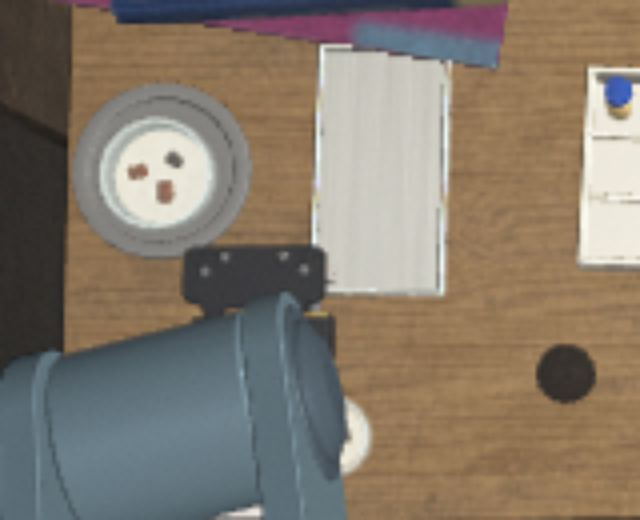

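View pics/s3.png

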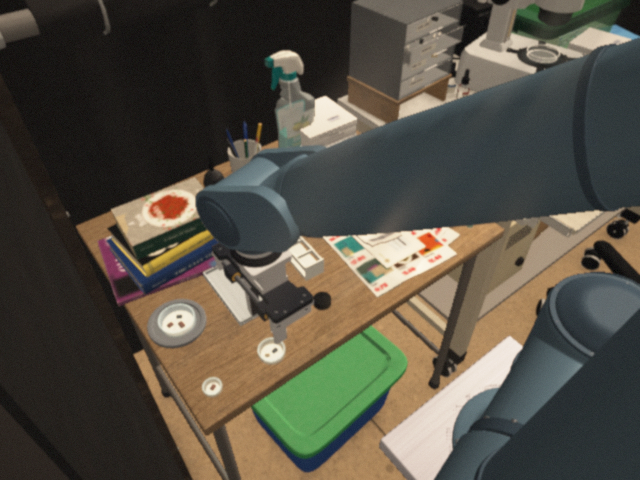

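In the top crop the large dish sits well inside the coaster (dish about (158,172), coaster (162,170), i.e. 1 px apart in the full image). The scene view agrees. The gripper is over the medium dish at (271,350).

```bash

python3 -m crank '[{"slide":[-0.3,-0.2,2],"turn":[0,0,0],"claw":70},{"slide":[-0.3,-0.2,5],"turn":[0,0,0],"claw":70},{"slide":[-0.3,-0.2,7],"turn":[0,0,0],"claw":70},{"slide":[-0.3,-0.2,7.5],"turn":[0,0,0],"claw":70},{"slide":[-0.3,-0.2,7.5],"turn":[0,0,0],"claw":70}]'
python3 -m crank '[{"slide":[0,0,0],"turn":[0,0,0],"claw":70},{"slide":[0,0,0],"turn":[0,0,0],"claw":40},{"slide":[0,0,0],"turn":[0,0,0],"claw":40},{"slide":[0,0,0],"turn":[0,0,0],"claw":40},{"slide":[0,0,0],"turn":[0,0,0],"claw":40}]'
python3 -m crank '[{"slide":[0,0,0],"turn":[0,0,0],"claw":40},{"slide":[0,0,0],"turn":[0,0,0],"claw":40},{"slide":[0,0,-1],"turn":[0,0,0],"claw":40},{"slide":[0,0,-4],"turn":[0,0,0],"claw":40},{"slide":[0,0,-7],"turn":[0,0,0],"claw":40}]'
python3 -c "
from h import *
p=cv2.imread('pics/t3.png');h=cv2.cvtColor(p,cv2.COLOR_BGR2HSV)[90:265,70:255]
for lo,hi,z in((190,256,.02),(90,256,.008)):
    m=((h[...,1]<45)&(h[...,2]>lo)).astype(np.uint8)
    ct=max(cv2.findContours(m,0,1)[0],key=cv2.contourArea);(u,v),r=cv2.minEnclosingCircle(cv2.convexHull(ct));uv=(150+(u+70)/4-.4,180+(v+90)/4-.4);print(uv,r/4,ray('top',uv,z))
go(.5395,.306,.1,1.57)"
```

```text
clock: 9.75
tcp_pos: [0.3817, 0.2037, 0.0052]
tcp_rot: [[-0.001, 1.0, -0.001], [1.0, 0.001, -0.0], [-0.0, -0.001, -1.0]]
wrist_force: [0.1, 0.3, 0.0]
grip_width: 0.698
clock: 10.25
tcp_pos: [0.3819, 0.204, 0.0063]
tcp_rot: [[-0.001, 1.0, 0.002], [1.0, 0.001, 0.0], [0.0, 0.002, -1.0]]
wrist_force: [-0.5, 0.5, 4.9]
grip_width: 0.525
clock: 10.75
tcp_pos: [0.38, 0.2035, 0.0759]
tcp_rot: [[-0.001, 1.0, -0.002], [1.0, 0.001, -0.001], [-0.001, -0.002, -1.0]]
wrist_force: [1.0, -0.1, -0.3]
grip_width: 0.526
(188.6, 223.1) 14.12889575958252 [0.53976757 0.30752442 0.02      ]
(190.03908500671386, 222.37555465698242) 22.51865577697754 [0.54331827 0.30731917 0.008     ]
slide [10.2 16.  -2.5] turnz 0.002
```

```bash

python3 -m crank '[{"slide":[2,3,-2.5],"turn":[0,0,0],"claw":40},{"slide":[4.5,7,-2.5],"turn":[0,0,0],"claw":40},{"slide":[7,11,-2.5],"turn":[0,0,0],"claw":40},{"slide":[9,14.5,-2.5],"turn":[0,0,0],"claw":40},{"slide":[10.2,15.9,-2.5],"turn":[0,0,0],"claw":40}]'
python3 -m crank '[{"slide":[0,0,1],"turn":[0,0,0],"claw":40},{"slide":[0,0,3],"turn":[0,0,0],"claw":40},{"slide":[0,0,5],"turn":[0,0,0],"claw":40},{"slide":[0,0,5],"turn":[0,0,0],"claw":40},{"slide":[0,0,5],"turn":[0,0,0],"claw":40}]'
python3 -c "
from h import *
go(.5395,.307,.030,1.57)"
```

```text
clock: 11.25
tcp_pos: [0.5425, 0.3071, 0.101]
tcp_rot: [[-0.001, 1.0, 0.001], [1.0, 0.001, 0.0], [0.0, 0.001, -1.0]]
wrist_force: [-0.8, -0.4, 0.2]
grip_width: 0.524
clock: 11.75
tcp_pos: [0.5388, 0.3053, 0.0501]
tcp_rot: [[-0.001, 1.0, -0.002], [1.0, 0.001, -0.001], [-0.001, -0.002, -1.0]]
wrist_force: [0.5, -0.8, 0.2]
grip_width: 0.528
slide [0.2 0.1 2. ] turnz 0.002
```

```bash

python3 -m crank '[{"slide":[0.1,0,1],"turn":[0,0,0],"claw":40},{"slide":[0.1,0,1.6],"turn":[0,0,0],"claw":40},{"slide":[0.1,0,2.0],"turn":[0,0,0],"claw":40},{"slide":[0.1,0,2.0],"turn":[0,0,0],"claw":40},{"slide":[0.1,0,2.1],"turn":[0,0,0],"claw":40}]'
python3 -m crank '[{"slide":[0,0,0],"turn":[0,0,0],"claw":40},{"slide":[0,0,0],"turn":[0,0,0],"claw":40},{"slide":[0,0,0],"turn":[0,0,0],"claw":40}]'
```

```text
clock: 12.25
tcp_pos: [0.5402, 0.307, 0.0297]
tcp_rot: [[-0.001, 1.0, 0.0], [1.0, 0.001, 0.0], [0.0, 0.0, -1.0]]
wrist_force: [0.9, -0.3, 0.1]
grip_width: 0.524
clock: 12.55
tcp_pos: [0.5402, 0.307, 0.0297]
tcp_rot: [[-0.001, 1.0, 0.0], [1.0, 0.001, 0.0], [0.0, 0.0, -1.0]]
wrist_force: [0.3, -0.4, -0.5]
grip_width: 0.525
```

```bash

python3 -m crank '[{"slide":[0,0,0.1],"turn":[0,0,0],"claw":40},{"slide":[0,0,0.1],"turn":[0,0,0],"claw":40},{"slide":[0,0,0.1],"turn":[0,0,0],"claw":40}]'
python3 -m crank '[{"slide":[0,0,0],"turn":[0,0,0],"claw":70},{"slide":[0,0,0],"turn":[0,0,0],"claw":70},{"slide":[0,0,0],"turn":[0,0,0],"claw":70},{"slide":[0,0,-1],"turn":[0,0,0],"claw":70},{"slide":[0,0,-5],"turn":[0,0,0],"claw":70}]'
python3 -m crank '[{"slide":[0,-4,0],"turn":[0,0,0],"claw":60},{"slide":[0,-8,0],"turn":[0,0,0],"claw":60},{"slide":[1.2,-12,0],"turn":[0,0,0],"claw":55},{"slide":[1.4,-15.5,0],"turn":[0,0,0],"claw":55},{"slide":[1.4,-15.5,0],"turn":[0,0,0],"claw":55}]'
python3 -m crank '[{"slide":[0,0,0],"turn":[0,0,0],"claw":55},{"slide":[0,0,0],"turn":[0,0,0],"claw":55},{"slide":[0,0,0],"turn":[0,0,0],"claw":55}]'
python3 -c "
from h import *
go(.385,.322,.005,1.57)
p,d=eyes.camera('scene');cv2.imwrite('pics/s4.png',cv2.resize(p[230:430,80:340],None,fx=3,fy=3)[:,:,::-1])
for uv in((212,386),(271,350)): print(ray('scene',uv,.01))"
```

```text
clock: 12.85
tcp_pos: [0.5403, 0.307, 0.0293]
tcp_rot: [[-0.001, 1.0, 0.0], [1.0, 0.001, 0.0], [0.0, 0.0, -1.0]]
wrist_force: [-1.5, -1.3, 5.8]
grip_width: 0.524
clock: 13.35
tcp_pos: [0.5365, 0.3056, 0.0747]
tcp_rot: [[-0.001, 1.0, -0.009], [1.0, 0.001, -0.003], [-0.003, -0.009, -1.0]]
wrist_force: [0.0, 0.2, 0.5]
grip_width: 0.7
clock: 13.85
tcp_pos: [0.3811, 0.3208, 0.0781]
tcp_rot: [[-0.004, 1.0, -0.002], [1.0, 0.004, -0.001], [-0.001, -0.002, -1.0]]
wrist_force: [-0.1, 0.2, 0.0]
grip_width: 0.549
clock: 14.15
tcp_pos: [0.3864, 0.3208, 0.0789]
tcp_rot: [[0.0, 1.0, 0.001], [1.0, -0.0, 0.0], [0.0, 0.001, -1.0]]
wrist_force: [0.4, -0.6, -1.0]
grip_width: 0.551
slide [ 0.1 -0.2  7.4] turnz 0.001
[0.38322879 0.32006814 0.01      ]
[0.38100171 0.20325307 0.01      ]
```

View pics/s4.png

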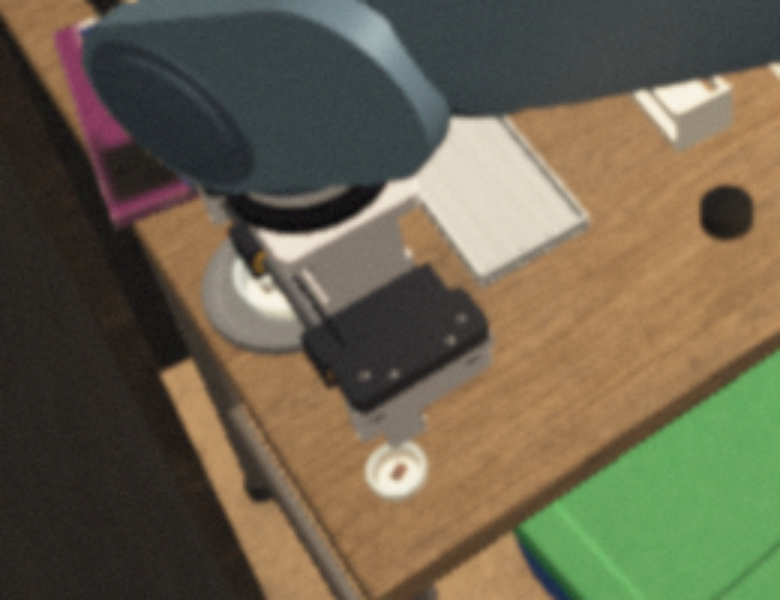

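The gripper is right above the small dish (crop (396,470)), and the tray and cap are undisturbed. Gripping it.

```bash

python3 -m crank '[{"slide":[0,-0.2,2],"turn":[0,0,0],"claw":55},{"slide":[0,-0.2,5],"turn":[0,0,0],"claw":55},{"slide":[0,-0.2,7],"turn":[0,0,0],"claw":55},{"slide":[0,-0.2,7.4],"turn":[0,0,0],"claw":55},{"slide":[0,-0.2,7.4],"turn":[0,0,0],"claw":55}]'
python3 -m crank '[{"slide":[0,0,0],"turn":[0,0,0],"claw":55},{"slide":[0,0,0],"turn":[0,0,0],"claw":25},{"slide":[0,0,0],"turn":[0,0,0],"claw":25},{"slide":[0,0,0],"turn":[0,0,0],"claw":25},{"slide":[0,0,0],"turn":[0,0,0],"claw":25}]'
python3 -m crank '[{"slide":[0,0,0],"turn":[0,0,0],"claw":25},{"slide":[0,0,0],"turn":[0,0,0],"claw":25},{"slide":[0,0,-1],"turn":[0,0,0],"claw":25},{"slide":[0,0,-4],"turn":[0,0,0],"claw":25},{"slide":[0,0,-7],"turn":[0,0,0],"claw":25}]'
python3 -c "
from h import *
go(.540,.307,.1,1.57)"
```

```text
clock: 14.7
tcp_pos: [0.3831, 0.3205, 0.0041]
tcp_rot: [[-0.0, 1.0, -0.001], [1.0, 0.0, -0.001], [-0.001, -0.001, -1.0]]
wrist_force: [0.4, -0.0, 0.5]
grip_width: 0.547
clock: 15.2
tcp_pos: [0.3836, 0.3211, 0.0052]
tcp_rot: [[-0.001, 1.0, 0.001], [1.0, 0.001, 0.001], [0.001, 0.001, -1.0]]
wrist_force: [-1.4, -1.6, 2.7]
grip_width: 0.351
clock: 15.7
tcp_pos: [0.382, 0.3203, 0.0748]
tcp_rot: [[-0.001, 1.0, -0.002], [1.0, 0.001, -0.001], [-0.001, -0.002, -1.0]]
wrist_force: [0.2, 0.4, 0.3]
grip_width: 0.351
slide [-1.3 15.8 -2.6] turnz 0.002
```

```bash

python3 -m crank '[{"slide":[0,3,-2.6],"turn":[0,0,0],"claw":25},{"slide":[-0.5,7,-2.6],"turn":[0,0,0],"claw":25},{"slide":[-1,11,-2.6],"turn":[0,0,0],"claw":25},{"slide":[-1.3,14.5,-2.6],"turn":[0,0,0],"claw":25},{"slide":[-1.3,15.7,-2.6],"turn":[0,0,0],"claw":25}]'
python3 -m crank '[{"slide":[0,0,1],"turn":[0,0,0],"claw":25},{"slide":[0,0,3],"turn":[0,0,0],"claw":25},{"slide":[0,0,4],"turn":[0,0,0],"claw":25},{"slide":[0,0,4],"turn":[0,0,0],"claw":25},{"slide":[0,0,4],"turn":[0,0,0],"claw":25}]'
python3 -c "
from h import *
go(.540,.307,.0432,1.57)"
```

```text
clock: 16.2
tcp_pos: [0.5427, 0.3072, 0.101]
tcp_rot: [[0.001, 1.0, 0.001], [1.0, -0.001, 0.0], [0.0, 0.001, -1.0]]
wrist_force: [-0.1, 0.8, 0.3]
grip_width: 0.355
clock: 16.7
tcp_pos: [0.5391, 0.3082, 0.0604]
tcp_rot: [[-0.002, 1.0, -0.001], [1.0, 0.002, -0.0], [-0.0, -0.001, -1.0]]
wrist_force: [0.5, 0.5, 0.1]
grip_width: 0.355
slide [-0.1  0.1  1.7] turnz 0.002
```

```bash

python3 -m crank '[{"slide":[-0.1,0,1],"turn":[0,0,0],"claw":25},{"slide":[-0.1,0,1.5],"turn":[0,0,0],"claw":25},{"slide":[-0.1,0,1.7],"turn":[0,0,0],"claw":25},{"slide":[-0.1,0,1.8],"turn":[0,0,0],"claw":25},{"slide":[-0.1,0,1.8],"turn":[0,0,0],"claw":25}]'
python3 -m crank '[{"slide":[0,0,0],"turn":[0,0,0],"claw":25},{"slide":[0,0,0],"turn":[0,0,0],"claw":25}]'
```

```text
clock: 17.2
tcp_pos: [0.5396, 0.3068, 0.0433]
tcp_rot: [[-0.001, 1.0, -0.002], [1.0, 0.001, -0.001], [-0.001, -0.002, -1.0]]
wrist_force: [-5.3, -0.8, 6.9]
grip_width: 0.353
clock: 17.4
tcp_pos: [0.5396, 0.3068, 0.0433]
tcp_rot: [[-0.001, 1.0, -0.002], [1.0, 0.001, -0.001], [-0.001, -0.002, -1.0]]
wrist_force: [-4.4, -1.8, 5.3]
grip_width: 0.356
```

Contact. I'll release, rise, then head for the forceps (yaw about 0.05).

```bash

python3 -m crank '[{"slide":[0,0,0],"turn":[0,0,0],"claw":55},{"slide":[0,0,0],"turn":[0,0,0],"claw":55},{"slide":[0,0,0],"turn":[0,0,0],"claw":55},{"slide":[0,0,-1],"turn":[0,0,0],"claw":55},{"slide":[0,0,-5],"turn":[0,0,0],"claw":55}]'
python3 -m crank '[{"slide":[0,0,-4],"turn":[0,0,0],"claw":40},{"slide":[-5,0,-8],"turn":[0,0,0.1],"claw":40},{"slide":[-10,0,-8],"turn":[0,0,0.25],"claw":40},{"slide":[-15,0,-8],"turn":[0,0,0.4],"claw":40},{"slide":[-20,0,-8],"turn":[0,0,0.5],"claw":40}]'
python3 -c "
from h import *
go(.602,-.333,.15,0.05)"
```

```text
clock: 17.9
tcp_pos: [0.5367, 0.3057, 0.0888]
tcp_rot: [[-0.001, 1.0, -0.009], [1.0, 0.001, -0.003], [-0.003, -0.009, -1.0]]
wrist_force: [-0.4, -0.6, -0.5]
grip_width: 0.549
clock: 18.4
tcp_pos: [0.5405, 0.1169, 0.1741]
tcp_rot: [[0.482, 0.876, 0.003], [0.876, -0.482, -0.0], [0.001, 0.002, -1.0]]
wrist_force: [-0.4, 0.9, 0.1]
grip_width: 0.4
slide [-36.5  27.1   2.4] turnz 1.018
```

```bash

python3 -m crank '[{"slide":[-18,13.5,0],"turn":[0,0,0.7],"claw":40},{"slide":[-18,13.5,0],"turn":[0,0,0.7],"claw":40},{"slide":[-18,13.5,0],"turn":[0,0,0.7],"claw":40},{"slide":[-18,13.5,0],"turn":[0,0,0.7],"claw":40},{"slide":[-18,13.5,0],"turn":[0,0,0.7],"claw":40}]'
python3 -c "
from h import *
p,d=eyes.camera('top');cv2.imwrite('pics/t5.png',cv2.resize(p[165:310,150:350],None,fx=4,fy=4)[:,:,::-1])
go(.602,-.333,.1,0.05)"
```

```text
clock: 18.9
tcp_pos: [0.573, -0.108, 0.1735]
tcp_rot: [[0.935, 0.356, 0.001], [0.356, -0.935, -0.001], [0.001, 0.002, -1.0]]
wrist_force: [-0.3, -0.0, -0.2]
grip_width: 0.399
slide [-5.2 21.8  7.4] turnz 0.31
```

View pics/t5.png

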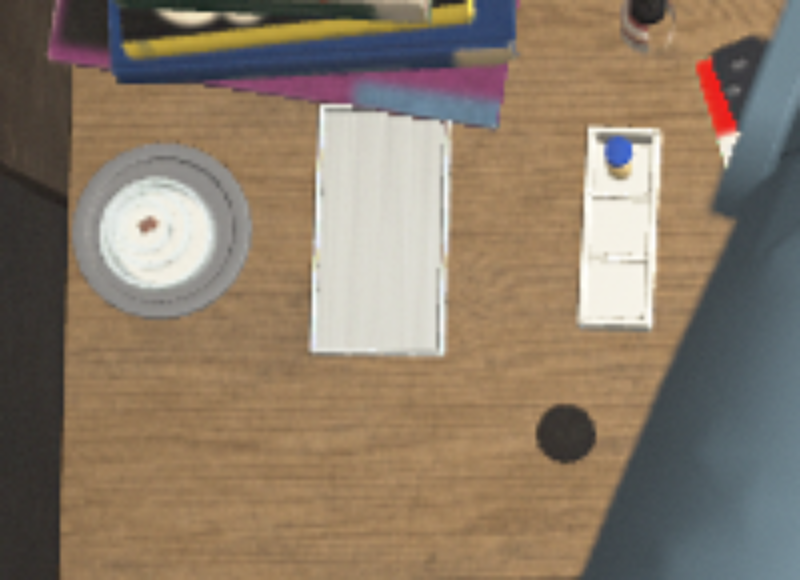

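The stack is concentric: the small dish's chip is at crop (148,224) and the large dish's rim is centred at about (157,233). Tray, rack, cap and dropper are undisturbed. On to the forceps.

```bash

python3 -m crank '[{"slide":[-5.2,21.8,5],"turn":[0,0,0.31],"claw":35},{"slide":[-5.2,21.8,5],"turn":[0,0,0.31],"claw":35},{"slide":[-5.2,21.8,5],"turn":[0,0,0.31],"claw":35},{"slide":[-5.2,21.8,5],"turn":[0,0,0.31],"claw":35},{"slide":[-5.2,21.8,5],"turn":[0,0,0.31],"claw":35}]'
python3 -m crank '[{"slide":[0,0,5],"turn":[0,0,0],"claw":35},{"slide":[0,0,5],"turn":[0,0,0],"claw":35},{"slide":[0,0,5],"turn":[0,0,0],"claw":35},{"slide":[0,0,5],"turn":[0,0,0],"claw":35}]'
python3 -c "
from h import *
go(.602,-.333,.003,0.05)
f=lambda u,v,z:np.round(ray('top',(150+u/4,165+v/4),z),4)
print('rack',[f(590,128,.04),f(662,130,.04),f(578,326,.04),f(652,328,.04)],f(578,326,0))
print('tray',[f(320,104,.013),f(452,112,.013),f(311,352,.013),f(443,356,.013)],f(381.5,231,.013))
p,d=eyes.camera('top');cv2.imwrite('pics/t6.png',cv2.resize(p[165:325,400:500],None,fx=4,fy=4)[:,:,::-1])
"
```

```text
clock: 19.45
tcp_pos: [0.6032, -0.3291, 0.1221]
tcp_rot: [[0.998, 0.061, -0.0], [0.061, -0.998, -0.0], [-0.0, 0.0, -1.0]]
wrist_force: [0.2, 0.4, 0.2]
grip_width: 0.349
clock: 19.85
tcp_pos: [0.6047, -0.3261, 0.075]
tcp_rot: [[0.998, 0.063, 0.003], [0.063, -0.998, -0.002], [0.002, 0.002, -1.0]]
wrist_force: [0.9, -0.3, 0.6]
grip_width: 0.352
slide [-0.3  0.7  7.2] turnz 0.013
rack [array([0.5958, 0.0458, 0.04  ]), array([0.594 , 0.0031, 0.04  ]), array([0.4779, 0.0539, 0.04  ]), array([0.4761, 0.0107, 0.04  ])] [0.4818 0.0555 0.    ]
tray [array([0.6184, 0.2106, 0.013 ]), array([0.6124, 0.1304, 0.013 ]), array([0.4673, 0.2146, 0.013 ]), array([0.4637, 0.1358, 0.013 ])] [0.5398 0.1729 0.013 ]
```

View pics/t6.png

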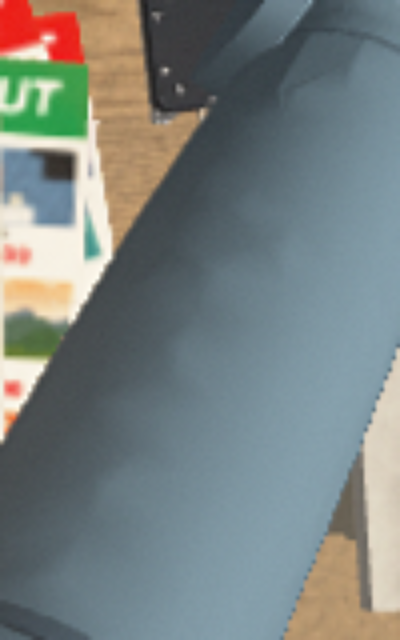

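The arm hides the forceps in this view. The rack and tray edges measured 118 and 151 mm long, which matches. I'll correct and descend.

```bash

python3 -m crank '[{"slide":[-0.2,0.6,0],"turn":[0,0,0],"claw":35},{"slide":[-0.2,0.6,3],"turn":[0,0,0],"claw":35},{"slide":[-0.2,0.6,6],"turn":[0,0,0],"claw":35},{"slide":[-0.2,0.6,6.7],"turn":[0,0,0],"claw":35},{"slide":[-0.2,0.6,6.7],"turn":[0,0,0],"claw":35}]'
python3 -m crank '[{"slide":[0,0,0],"turn":[0,0,0],"claw":35},{"slide":[0,0,0],"turn":[0,0,0],"claw":35}]'
python3 -c "
from h import *
go(.602,-.333,.003,0.05)"
```

```text
clock: 20.4
tcp_pos: [0.6013, -0.332, 0.005]
tcp_rot: [[0.998, 0.062, -0.001], [0.062, -0.998, 0.001], [-0.001, -0.001, -1.0]]
wrist_force: [0.9, 0.4, 0.3]
grip_width: 0.347
clock: 20.6
tcp_pos: [0.603, -0.3333, 0.0078]
tcp_rot: [[0.998, 0.062, 0.003], [0.062, -0.998, -0.002], [0.003, 0.002, -1.0]]
wrist_force: [-0.5, -0.2, 0.2]
grip_width: 0.353
slide [-0.1 -0.   0.5] turnz 0.012
```

```bash

python3 -m crank '[{"slide":[-0.1,0,0.5],"turn":[0,0,0],"claw":35},{"slide":[-0.1,0,0.5],"turn":[0,0,0],"claw":35},{"slide":[-0.1,0,0.5],"turn":[0,0,0],"claw":0},{"slide":[-0.1,0,0.5],"turn":[0,0,0],"claw":0},{"slide":[-0.1,0,0.5],"turn":[0,0,0],"claw":0}]' 10
python3 -m crank '[{"slide":[0,0,0],"turn":[0,0,0],"claw":0},{"slide":[0,0,0],"turn":[0,0,0],"claw":0},{"slide":[0,0,0],"turn":[0,0,0],"claw":0}]'
```

```text
clock: 21.1
tcp_pos: [0.6008, -0.3324, 0.0005]
tcp_rot: [[0.998, 0.062, 0.0], [0.062, -0.998, 0.0], [0.0, -0.0, -1.0]]
wrist_force: [0.0, 0.4, 1.0]
grip_width: 0.132
clock: 21.4
tcp_pos: [0.6008, -0.3324, 0.0005]
tcp_rot: [[0.998, 0.062, 0.0], [0.062, -0.998, -0.0], [0.0, 0.0, -1.0]]
wrist_force: [0.7, 0.6, 0.2]
grip_width: 0.126
```

```bash

python3 -m crank '[{"slide":[0,0,-1],"turn":[0,0,0],"claw":0},{"slide":[0,0,-4],"turn":[0,0,0],"claw":0},{"slide":[0,0,-8],"turn":[0,0,0],"claw":0},{"slide":[0,-2,-12],"turn":[0,0,0],"claw":0},{"slide":[-1,-5,-15],"turn":[0,0,0],"claw":0}]'
python3 -m crank '[{"slide":[-1,-4,0],"turn":[0,0,0],"claw":0},{"slide":[-2,-8,0],"turn":[0,0,0],"claw":0},{"slide":[-3,-12,0],"turn":[0,0,0],"claw":0},{"slide":[-4,-16,0],"turn":[0,0,0],"claw":0},{"slide":[-4,-20,0],"turn":[0,0,0],"claw":0}]'
python3 -m crank '[{"slide":[0,-4,0],"turn":[0,0,0],"claw":0},{"slide":[0,-8,0],"turn":[0,0,0],"claw":0},{"slide":[0,-12,0],"turn":[0,0,0],"claw":0},{"slide":[0,-16,0],"turn":[0,0,0],"claw":0},{"slide":[0,-20,0],"turn":[0,0,0],"claw":0}]'
python3 -m crank '[{"slide":[0,-2,0],"turn":[0,0,0.09],"claw":0},{"slide":[0,-2,0],"turn":[0,0,0.09],"claw":0},{"slide":[0,-2,0],"turn":[0,0,0.09],"claw":0},{"slide":[0,-2,0],"turn":[0,0,0.09],"claw":0}]'
python3 -c "
from h import *
go(.539,.173,.05,-.03)
p,d=eyes.camera('scene');cv2.imwrite('pics/s7.png',cv2.resize(p[180:380,120:380],None,fx=3,fy=3)[:,:,::-1])"
```

```text
clock: 21.9
tcp_pos: [0.589, -0.2844, 0.1545]
tcp_rot: [[0.998, 0.06, 0.004], [0.06, -0.998, -0.003], [0.004, 0.003, -1.0]]
wrist_force: [-0.1, 0.8, 0.1]
grip_width: 0.121
clock: 22.4
tcp_pos: [0.5343, -0.0845, 0.1511]
tcp_rot: [[0.998, 0.061, 0.001], [0.061, -0.998, -0.0], [0.001, 0.0, -1.0]]
wrist_force: [0.9, 0.7, -0.3]
grip_width: 0.124
clock: 22.9
tcp_pos: [0.5229, 0.1152, 0.1514]
tcp_rot: [[0.998, 0.062, 0.001], [0.062, -0.998, -0.0], [0.001, 0.0, -1.0]]
wrist_force: [0.9, -0.3, -0.4]
grip_width: 0.121
clock: 23.3
tcp_pos: [0.522, 0.1327, 0.1507]
tcp_rot: [[1.0, -0.028, 0.0], [-0.028, -1.0, -0.0], [0.0, 0.0, -1.0]]
wrist_force: [0.8, 0.1, -0.2]
grip_width: 0.119
slide [ 1.6 -4.1 10.1] turnz 0.002
```

View pics/s7.png

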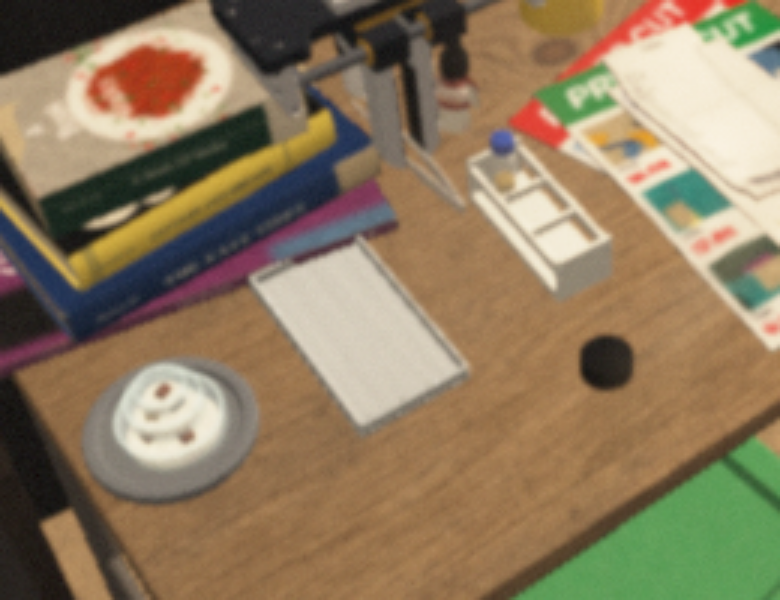

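The forceps are held level between the pads (crop (430,170)), the stack stands straight, and the tray is clear. Lowering into the tray.

```bash

python3 -m crank '[{"slide":[1,-2,0],"turn":[0,0,0],"claw":0},{"slide":[1.6,-4.1,2],"turn":[0,0,0],"claw":0},{"slide":[1.6,-4.1,6],"turn":[0,0,0],"claw":0},{"slide":[1.6,-4.1,10],"turn":[0,0,0],"claw":0},{"slide":[1.6,-4.1,11],"turn":[0,0,0],"claw":0}]'
python3 -m crank '[{"slide":[0,0,0],"turn":[0,0,0],"claw":0},{"slide":[0,0,0],"turn":[0,0,0],"claw":0},{"slide":[0,0,0],"turn":[0,0,0],"claw":0}]'
python3 -c "
from h import *
for u,v in((250,280),(360,240),(467,372),(365,432)): print(ray('scene',(120+u/3,180+v/3),.013))
go(.5395,.173,.0045,-.03)"
```

```text
clock: 23.85
tcp_pos: [0.5355, 0.1728, 0.0359]
tcp_rot: [[1.0, -0.029, -0.009], [-0.029, -1.0, -0.001], [-0.009, 0.001, -1.0]]
wrist_force: [-0.3, -0.5, -1.0]
grip_width: 0.123
clock: 24.15
tcp_pos: [0.541, 0.1741, 0.0429]
tcp_rot: [[1.0, -0.029, 0.004], [-0.029, -1.0, 0.0], [0.004, -0.001, -1.0]]
wrist_force: [0.5, -0.5, -0.3]
grip_width: 0.123
[0.61161223 0.21133261 0.013     ]
[0.59759702 0.13421986 0.013     ]
[0.45840831 0.14043258 0.013     ]
[0.45852856 0.21564045 0.013     ]
slide [-0.2  0.1  3.8] turnz 0.001
```

```bash

python3 -m crank '[{"slide":[-0.3,0.1,1.5],"turn":[0,0,0],"claw":0},{"slide":[-0.3,0.1,3],"turn":[0,0,0],"claw":0},{"slide":[-0.3,0.1,3.6],"turn":[0,0,0],"claw":0},{"slide":[-0.3,0.1,3.6],"turn":[0,0,0],"claw":0},{"slide":[-0.3,0.1,3.6],"turn":[0,0,0],"claw":0}]'
python3 -m crank '[{"slide":[0,0,0],"turn":[0,0,0],"claw":0},{"slide":[0,0,0],"turn":[0,0,0],"claw":0}]'
```

```text
clock: 24.65
tcp_pos: [0.5355, 0.1732, 0.0036]
tcp_rot: [[1.0, -0.028, -0.001], [-0.028, -1.0, -0.0], [-0.001, 0.0, -1.0]]
wrist_force: [-0.3, -0.1, 0.2]
grip_width: 0.118
clock: 24.85
tcp_pos: [0.5357, 0.1732, 0.0041]
tcp_rot: [[1.0, -0.028, -0.0], [-0.028, -1.0, -0.0], [-0.0, 0.0, -1.0]]
wrist_force: [-0.8, -0.1, -0.9]
grip_width: 0.121
```

```bash

python3 -m crank '[{"slide":[0.2,0,0],"turn":[0,0,0],"claw":0},{"slide":[0.2,0,0],"turn":[0,0,0],"claw":0},{"slide":[0.2,0,0.05],"turn":[0,0,0],"claw":35},{"slide":[0.2,0,0.05],"turn":[0,0,0],"claw":35},{"slide":[0.2,0,0.05],"turn":[0,0,0],"claw":35}]'
python3 -m crank '[{"slide":[0,0,-0.5],"turn":[0,0,0],"claw":35},{"slide":[0,0,-3],"turn":[0,0,0],"claw":35},{"slide":[0,0,-8],"turn":[0,0,0],"claw":40},{"slide":[0,2,-13],"turn":[0,0,0],"claw":40},{"slide":[-2,6,-15],"turn":[0,0,0],"claw":40}]'
python3 -c "
from h import *
go(.387,-.328,.15,0)"
```

```text
clock: 25.35
tcp_pos: [0.5379, 0.1732, 0.0039]
tcp_rot: [[1.0, -0.028, -0.0], [-0.028, -1.0, 0.0], [-0.0, -0.0, -1.0]]
wrist_force: [-1.2, -0.6, -0.8]
grip_width: 0.328
clock: 25.85
tcp_pos: [0.5205, 0.1157, 0.159]
tcp_rot: [[1.0, -0.025, 0.01], [-0.025, -1.0, 0.0], [0.01, -0.001, -1.0]]
wrist_force: [1.0, -0.8, 1.6]
grip_width: 0.401
slide [-12.2  44.7   0.8] turnz -0.025
```

```bash

python3 -m crank '[{"slide":[-6,22,0],"turn":[0,0,0],"claw":45},{"slide":[-6,22,0],"turn":[0,0,0],"claw":45},{"slide":[-6,22,0],"turn":[0,0,0],"claw":45},{"slide":[-6,22,0],"turn":[0,0,0],"claw":45},{"slide":[-6,22,0],"turn":[0,0,0],"claw":45}]'
python3 -m crank '[{"slide":[-6,22,0],"turn":[0,0,0],"claw":45},{"slide":[-6,22,0],"turn":[0,0,0],"claw":45},{"slide":[-6,22,0],"turn":[0,0,0],"claw":45},{"slide":[-6,22,0],"turn":[0,0,0],"claw":45},{"slide":[-6,22,0],"turn":[0,0,0],"claw":45}]'
python3 -m crank '[{"slide":[0,0,0],"turn":[0,0,0],"claw":45},{"slide":[0,0,0],"turn":[0,0,0],"claw":45},{"slide":[0,0,0],"turn":[0,0,0],"claw":45}]'
python3 -c "
from h import *
go(.387,-.328,.033,0)
p,d=eyes.camera('top');q,d=eyes.camera('scene')
cv2.imwrite('pics/t8.png',np.hstack([cv2.resize(p[180:310,160:270],None,fx=4,fy=4),cv2.resize(q[150:280,420:500],None,fx=4,fy=4)])[:,:,::-1])
for n,uv,z in(('scene',(473,208),.055),):print(ray(n,uv,z))"
```

```text
clock: 26.35
tcp_pos: [0.4498, -0.1058, 0.1538]
tcp_rot: [[1.0, -0.031, 0.001], [-0.031, -1.0, -0.001], [0.001, 0.001, -1.0]]
wrist_force: [0.7, 0.4, 0.7]
grip_width: 0.452
clock: 26.85
tcp_pos: [0.3833, -0.3245, 0.1539]
tcp_rot: [[1.0, -0.031, 0.001], [-0.031, -1.0, -0.001], [0.001, 0.001, -1.0]]
wrist_force: [0.7, 0.7, -0.6]
grip_width: 0.445
clock: 27.15
tcp_pos: [0.3849, -0.3201, 0.1531]
tcp_rot: [[1.0, -0.027, -0.0], [-0.027, -1.0, 0.001], [-0.0, -0.0, -1.0]]
wrist_force: [-0.3, -0.1, 0.9]
grip_width: 0.447
slide [ 0.2  0.8 12. ] turnz -0.027
[ 0.38391881 -0.32337962  0.055     ]
```

View pics/t8.png

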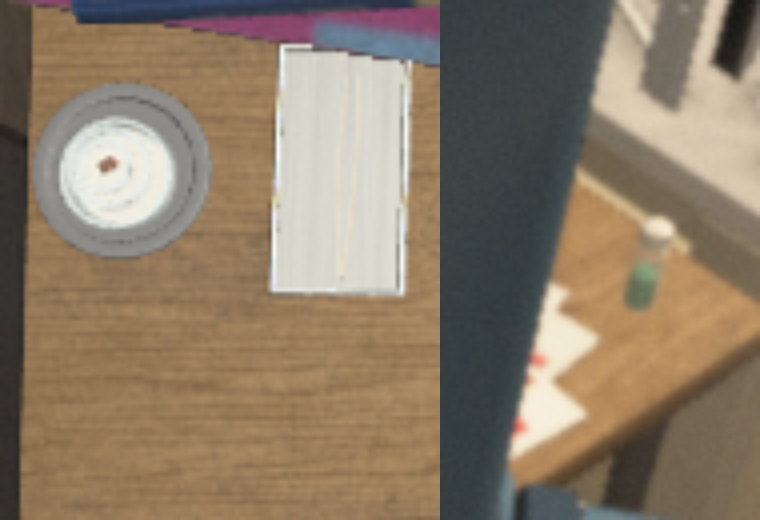

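The forceps lie centred and lengthwise in the tray (crop rows 58–278, tray 45–292). The vial stands untouched, cap at full-frame (474,207), which gives about (0.384,-0.325). Gripping the vial.

```bash

python3 -m crank '[{"slide":[0.1,0.6,0],"turn":[0,0,0],"claw":45},{"slide":[0.1,0.6,3],"turn":[0,0,0],"claw":45},{"slide":[0.1,0.6,7],"turn":[0,0,0],"claw":45},{"slide":[0.1,0.6,11],"turn":[0,0,0],"claw":45},{"slide":[0.1,0.6,12],"turn":[0,0,0],"claw":45}]'
python3 -m crank '[{"slide":[0,0,0],"turn":[0,0,0],"claw":45},{"slide":[0,0,0],"turn":[0,0,0],"claw":45},{"slide":[0,0,0],"turn":[0,0,0],"claw":45}]'
python3 -m crank '[{"slide":[0,0,0],"turn":[0,0,0],"claw":10},{"slide":[0,0,0],"turn":[0,0,0],"claw":10},{"slide":[0,0,0],"turn":[0,0,0],"claw":10},{"slide":[0,0,0],"turn":[0,0,0],"claw":10},{"slide":[0,0,0],"turn":[0,0,0],"claw":10}]' 10
python3 -m crank '[{"slide":[0,0,0],"turn":[0,0,0],"claw":10},{"slide":[0,0,0],"turn":[0,0,0],"claw":10}]'
```

```text
clock: 27.75
tcp_pos: [0.3835, -0.3243, 0.0291]
tcp_rot: [[1.0, -0.027, -0.005], [-0.027, -1.0, 0.006], [-0.005, -0.006, -1.0]]
wrist_force: [-0.1, 0.8, 0.4]
grip_width: 0.449
clock: 28.05
tcp_pos: [0.3867, -0.3288, 0.0354]
tcp_rot: [[1.0, -0.028, 0.003], [-0.028, -1.0, -0.003], [0.003, 0.003, -1.0]]
wrist_force: [0.6, 0.3, 0.2]
grip_width: 0.454
clock: 28.55
tcp_pos: [0.3856, -0.3275, 0.0335]
tcp_rot: [[1.0, -0.028, 0.0], [-0.028, -1.0, -0.0], [0.0, 0.0, -1.0]]
wrist_force: [-0.5, 0.6, 1.7]
grip_width: 0.184
clock: 28.75
tcp_pos: [0.3856, -0.3276, 0.0334]
tcp_rot: [[1.0, -0.028, 0.0], [-0.028, -1.0, -0.0], [0.0, 0.0, -1.0]]
wrist_force: [-0.4, 0.6, 3.6]
grip_width: 0.181
```

```bash

python3 -m crank '[{"slide":[0,0,-1],"turn":[0,0,0],"claw":10},{"slide":[0,0,-4],"turn":[0,0,0],"claw":10},{"slide":[0,0,-8],"turn":[0,0,0],"claw":10},{"slide":[1,-3,-11],"turn":[0,0,0],"claw":10},{"slide":[2,-6,-11],"turn":[0,0,0],"claw":10}]'
python3 -m crank '[{"slide":[1,-4,0],"turn":[0,0,0],"claw":10},{"slide":[2.5,-8,0],"turn":[0,0,0],"claw":10},{"slide":[4,-12,0],"turn":[0,0,0],"claw":10},{"slide":[5.5,-16,0],"turn":[0,0,0],"claw":10},{"slide":[7,-20,0],"turn":[0,0,0],"claw":10}]'
python3 -m crank '[{"slide":[0.5,-3,0],"turn":[0,0,0.04],"claw":10},{"slide":[1,-6,0],"turn":[0,0,0.04],"claw":10},{"slide":[1,-8,0],"turn":[0,0,0.04],"claw":10},{"slide":[1,-8.5,0],"turn":[0,0,0.04],"claw":10},{"slide":[1,-8.5,0],"turn":[0,0,0.04],"claw":10}]'
python3 -m crank '[{"slide":[0,0,0],"turn":[0,0,0],"claw":10},{"slide":[0,0,0],"turn":[0,0,0],"claw":10},{"slide":[0,0,0],"turn":[0,0,0],"claw":10}]'
python3 -c "
from h import *
go(.499,.031,.09,-.067)
p,d=eyes.camera('scene');cv2.imwrite('pics/s9.png',cv2.resize(p[180:320,240:400],None,fx=5,fy=4.2)[:,:,::-1])"
```

```text
clock: 29.25
tcp_pos: [0.4094, -0.2701, 0.1486]
tcp_rot: [[1.0, -0.03, 0.007], [-0.03, -1.0, -0.007], [0.007, 0.007, -1.0]]
wrist_force: [-0.6, -0.3, -1.1]
grip_width: 0.184
clock: 29.75
tcp_pos: [0.483, -0.0683, 0.1436]
tcp_rot: [[1.0, -0.028, 0.001], [-0.028, -1.0, -0.0], [0.001, 0.0, -1.0]]
wrist_force: [0.8, -0.9, -0.4]
grip_width: 0.182
clock: 30.25
tcp_pos: [0.4949, 0.0149, 0.1433]
tcp_rot: [[0.998, -0.067, -0.0], [-0.067, -0.998, -0.0], [-0.0, 0.0, -1.0]]
wrist_force: [-0.4, -0.7, -0.5]
grip_width: 0.182
clock: 30.55
tcp_pos: [0.4951, 0.0138, 0.1432]
tcp_rot: [[0.998, -0.07, -0.0], [-0.07, -0.998, -0.0], [0.0, 0.0, -1.0]]
wrist_force: [0.5, 0.8, -0.0]
grip_width: 0.183
slide [ 0.3 -1.7  5.3] turnz -0.003
```

View pics/s9.png

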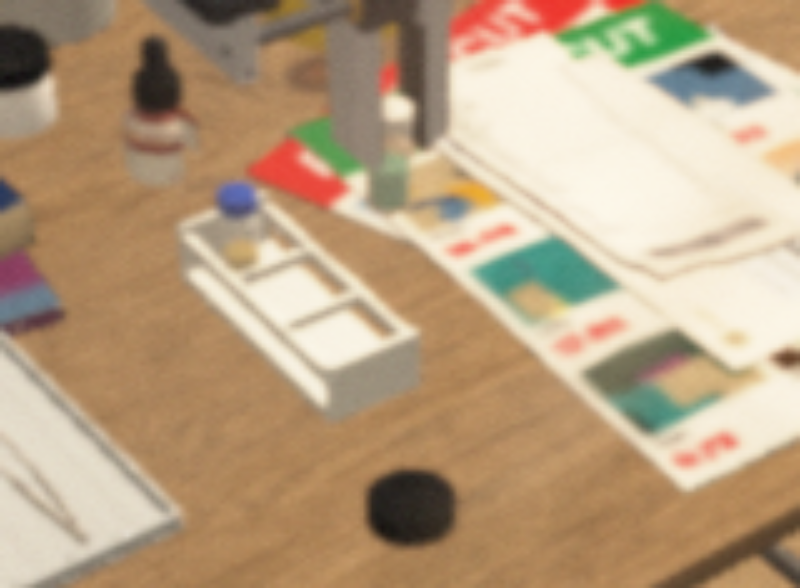

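The vial is held upright at crop (390,150), and the near bay at (350,330) is free. Aligning, then lowering.

```bash

python3 -m crank '[{"slide":[0.3,-1,0],"turn":[0,0,0],"claw":10},{"slide":[0.3,-1.7,1],"turn":[0,0,0],"claw":10},{"slide":[0.3,-1.7,3],"turn":[0,0,0],"claw":10},{"slide":[0.3,-1.7,5.3],"turn":[0,0,0],"claw":10},{"slide":[0.3,-1.7,5.3],"turn":[0,0,0],"claw":10}]'
python3 -m crank '[{"slide":[0,0,0],"turn":[0,0,0],"claw":10},{"slide":[0,0,0],"turn":[0,0,0],"claw":10},{"slide":[0,0,0],"turn":[0,0,0],"claw":10}]'
python3 -c "
from h import *
go(.499,.031,.042,-.067)
f=lambda u,v,z:np.round(ray('scene',(240+u/5,180+v/4.2),z),4)
print(f(182,232,.04),f(330,395,.04),f(417,337,.04),f(345,340,.008))"
```

```text
clock: 31.1
tcp_pos: [0.4963, 0.0325, 0.0864]
tcp_rot: [[0.998, -0.067, -0.007], [-0.067, -0.998, 0.001], [-0.007, -0.001, -1.0]]
wrist_force: [0.0, 0.0, -0.0]
grip_width: 0.187
clock: 31.4
tcp_pos: [0.5002, 0.0314, 0.0913]
tcp_rot: [[0.998, -0.068, 0.002], [-0.068, -0.998, -0.0], [0.002, 0.0, -1.0]]
wrist_force: [-0.0, 0.8, -0.2]
grip_width: 0.184
slide [-0.1  0.   4.9] turnz -0.001
[0.5878 0.0484 0.04  ] [0.4641 0.0637 0.04  ] [0.4721 0.0149 0.04  ] [0.512  0.0214 0.008 ]
```

```bash

python3 -m crank '[{"slide":[-0.1,0,1.5],"turn":[0,0,0],"claw":10},{"slide":[-0.1,0,3],"turn":[0,0,0],"claw":10},{"slide":[-0.1,0,4.3],"turn":[0,0,0],"claw":10},{"slide":[-0.1,0,4.7],"turn":[0,0,0],"claw":10},{"slide":[-0.1,0,4.7],"turn":[0,0,0],"claw":10}]'
python3 -m crank '[{"slide":[0,0,0],"turn":[0,0,0],"claw":10},{"slide":[0,0,0],"turn":[0,0,0],"claw":10},{"slide":[0,0,0],"turn":[0,0,0],"claw":10}]'
```

```text
clock: 31.9
tcp_pos: [0.498, 0.0315, 0.0428]
tcp_rot: [[0.998, -0.068, -0.001], [-0.068, -0.998, 0.0], [-0.001, -0.0, -1.0]]
wrist_force: [-0.4, -0.2, -0.3]
grip_width: 0.18
clock: 32.2
tcp_pos: [0.4988, 0.0315, 0.0437]
tcp_rot: [[0.998, -0.068, 0.001], [-0.068, -0.998, -0.0], [0.001, 0.0, -1.0]]
wrist_force: [0.4, 0.4, 0.0]
grip_width: 0.184
```

```bash

python3 -m crank '[{"slide":[0,0,0.2],"turn":[0,0,0],"claw":10},{"slide":[0,0,0.25],"turn":[0,0,0],"claw":10},{"slide":[0,0,0.25],"turn":[0,0,0],"claw":10},{"slide":[0,0,0.25],"turn":[0,0,0],"claw":10}]'
python3 -m crank '[{"slide":[0,0,0],"turn":[0,0,0],"claw":35},{"slide":[0,0,0],"turn":[0,0,0],"claw":35},{"slide":[0,0,0],"turn":[0,0,0],"claw":35},{"slide":[0,0,-1],"turn":[0,0,0],"claw":35},{"slide":[0,0,-4],"turn":[0,0,0],"claw":35}]'
python3 -m crank '[{"slide":[0,0,-5],"turn":[0,0,0],"claw":35},{"slide":[0,0,-10],"turn":[0,0,0],"claw":35},{"slide":[-2,5,-10],"turn":[0,0,0],"claw":35},{"slide":[-4,10,-10],"turn":[0,0,0],"claw":35},{"slide":[-6,15,-10],"turn":[0,0,0],"claw":35}]'
python3 -m crank '[{"slide":[-5,5,0],"turn":[0,0,0],"claw":35},{"slide":[-5,10,0],"turn":[0,0,0],"claw":35},{"slide":[-5,15,0],"turn":[0,0,0],"claw":35},{"slide":[-5,20,0],"turn":[0,0,0],"claw":35},{"slide":[-5,25,0],"turn":[0,0,0],"claw":35}]'
python3 -m crank '[{"slide":[0,0,0],"turn":[0,0,0],"claw":35},{"slide":[0,0,0],"turn":[0,0,0],"claw":35},{"slide":[0,0,0],"turn":[0,0,0],"claw":35},{"slide":[0,0,0],"turn":[0,0,0],"claw":35},{"slide":[0,0,0],"turn":[0,0,0],"claw":35}]'
python3 -c "
from h import *
p,d=eyes.camera('top');q,e=eyes.camera('scene')
cv2.imwrite('pics/f.png',np.hstack([cv2.resize(p[155:305,160:330],None,fx=2.3,fy=4*.75*1),cv2.resize(q[200:350,130:350],None,fx=1.8,fy=3)])[:,:,::-1])
R=lambda u,v,z:np.round(ray('top',(u,v),z)[:2],4)
W=world('top',d)
k=(W[...,2]>.052)&(W[...,0]>.46)&(W[...,0]<.61)&(W[...,1]>-.01)&(W[...,1]<.07)&(d>0)
n,l,st,c=cv2.connectedComponentsWithStats(k.astype(np.uint8))
for i in range(1,n):print('tall',st[i,4],R(*c[i],.066),W[...,2][l==i].max())
m=(W[...,0]>.50)&(W[...,0]<.58)&(W[...,1]>.26)&(W[...,1]<.35)&(d>0)
for a,b in((.018,.03),(.031,.043),(.044,.06)):
    j=m&(W[...,2]>a)&(W[...,2]<b);print('stack',a,j.sum(),W[j].mean(0).round(4),W[j][:,2].std().round(4))"
```

```text
clock: 32.6
tcp_pos: [0.4989, 0.0315, 0.0413]
tcp_rot: [[0.998, -0.068, 0.001], [-0.068, -0.998, 0.0], [0.001, -0.0, -1.0]]
wrist_force: [-1.4, 1.4, 5.6]
grip_width: 0.183
clock: 33.1
tcp_pos: [0.4956, 0.0319, 0.0787]
tcp_rot: [[0.998, -0.068, -0.007], [-0.068, -0.998, 0.001], [-0.007, -0.001, -1.0]]
wrist_force: [-0.1, -0.1, 0.4]
grip_width: 0.349
clock: 33.6
tcp_pos: [0.4326, -0.1047, 0.1819]
tcp_rot: [[0.998, -0.066, 0.002], [-0.066, -0.998, -0.001], [0.002, 0.001, -1.0]]
wrist_force: [0.7, -0.7, -0.3]
grip_width: 0.354
clock: 34.1
tcp_pos: [0.3666, -0.3359, 0.1815]
tcp_rot: [[0.998, -0.069, 0.001], [-0.069, -0.998, -0.001], [0.001, 0.001, -1.0]]
wrist_force: [0.5, 0.1, 0.5]
grip_width: 0.35
clock: 34.6
tcp_pos: [0.3677, -0.3326, 0.1808]
tcp_rot: [[0.998, -0.066, 0.0], [-0.066, -0.998, -0.0], [0.0, 0.0, -1.0]]
wrist_force: [1.0, 0.3, -0.2]
grip_width: 0.347
tall 45 [0.5771 0.0302] 0.07038013976710267
tall 46 [0.5001 0.0307] 0.07071391425137374
stack 0.018 271 [0.5348 0.3008 0.0242] 0.0022
stack 0.031 184 [0.5391 0.304  0.0388] 0.0023
stack 0.044 180 [0.5407 0.306  0.0512] 0.0023
```

View pics/f.png

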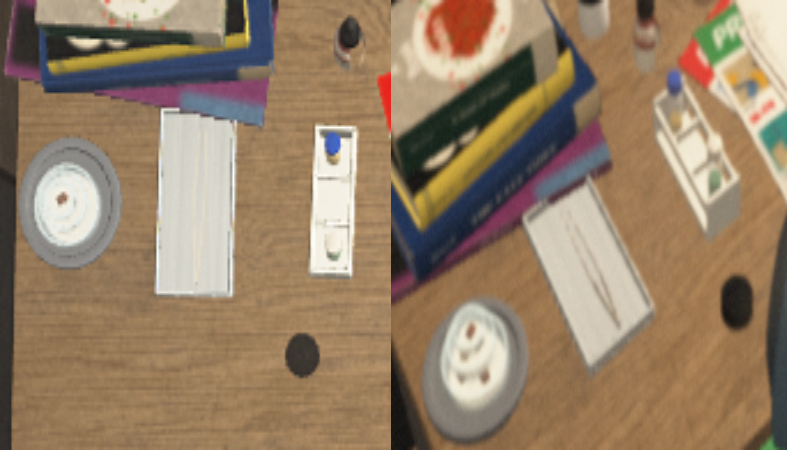

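The final view shows the vial standing in the near bay with its top level with the resident vial's. The forceps are centred in the tray, the stack is concentric and level, and the cap and dropper are unmoved. Handing in.

```bash
python3 -c "
from workcell import ctrl
print(ctrl.finish_job())"
```

```text
the job is handed in; nothing more can be done
None
```

The job is done and handed in at about 35 s on the robot's clock; no verdict was reported.

- **Dishes:** The large, medium and small dishes are stacked on the coaster. All were placed within about 2 mm of (0.540, 0.307), against a coaster centre of about (0.543, 0.307). The three top surfaces came out level in the depth picture, at about 24, 39 and 51 mm.
- **Vial:** It stands in the rack's near (-x) bay, about (0.500, 0.031). Its top read the same height as the vial already in the rack (70.7 and 70.4 mm).
- **Forceps:** They lie flat and lengthwise in the tray. In the top view their middle was within about 1 mm of the tray's middle along its length.
- **Bystanders:** The eyepiece cap and dropper bottle showed no visible movement in the pictures. I did not measure them at the end.

**Disagreements:** The two cameras put the coaster, tray and rack up to about 8 mm apart along x; the scene-camera figures were read by eye from blurry crops. I mostly followed the top camera, shading slightly towards the scene view. Depth heights at the end also read a few mm high: vial tops about 70 mm against the stated 66.

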